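# Change over the tablet bottle and open its safety cap

## Robot

A 6-joint arm with a two-finger parallel gripper is mounted at the origin on the work surface. World frame = base frame: x ahead of the robot, y to its left, z up, the work surface at z = 0. Lengths are in mm, angles in rad, forces in N, time in s.
With the tool pointing down it reaches from about 275 to 750 mm from the base axis. Payload 10.2 kg.
Tool frame: the origin (TCP) lies at the very end of the fingers, on their centre line; the grasp point (between the pads) lies 19 mm behind it; z points along the fingers, y is the direction in which the jaws open and shut (so a half turn about z gives the same grasp; the last joint's range is limited). The gripper opens to 85 mm and grips with 20 to 120 N. Pads are 22 mm wide; open, the fingers measure 114 mm over their backs; the gripper's body (76 mm by 85 mm) begins 54 mm behind the grasp point. The pads swing forward as they close: fully open they stand 13 mm farther back than shut.
Start: joints at [0.973, 0.313, 1.498, -0, 1.331, -0.223], TCP at [192.208, 488.556, 231.294] pointing down, gripper open.
Joint ranges: [-2.94, 2.94], [-0.97, 2.17], [0.19, 2.56], [-1.23, 4.37], [0.02, 3.11], [-2.88, 2.88]. Speed limits (rad/s): [2.39, 2.39, 3.01, 3.14, 3.14, 3.14].

## Interface

Orientations are given as a unit quaternion [w, x, y, z].
In Python, from rig import readout, cams, finish_job gives the robot as it stands. The module is installed in compiled form; this text tells all that it offers.
- The arm moves only by the tool carry_out, never from a script. Its argument "steps" is one flat list of numbers, 7 for each row, row after row: the shift along the tool's x, y, z in cm, then the turn, a rotation vector about the tool's x, y, z in units of 5 degrees (1.0 is 5 degrees), then the opening, from -1 (shut) to 1 (fully open), so that 0 is half open. In form: [x, y, z, ax, ay, az, hand, x, y, z, ax, ay, az, hand, ...]. A call has 1 to 20 rows; each row shifts and turns the commanded pose from where the row before left it, along the tool's axes as they then stand; what a row does not reach is not made up. A row lasts 1/12 s, in which the tool goes at most 41.7 mm and 7.16 degrees, less where a joint would pass 70% of its speed; a pose out of reach is approached as far as the arm can. A call with a gripper value outside its range is refused whole. The fingers move at their own pace and stop on an object; "grip_force" is the grip in N (left out, the last holds). Time passes only in rows, so rows that do not move let the fingers close. It gives the time, the measured TCP pose, the force and the opening at its end, in the units of the state.
- readout.sense(): the state, without advancing time (a new reading comes with each control period).
- cams.capture(name): name is "scene" or "top"; returns the picture (480x640x3 uint8, red, green, blue); there is no depth.
- cams.calibration(name): a dict with "fx", "fy", "cx", "cy" (pixels), "k1" (the pictures are not rectified: a ray, as slopes to the right and down, at radius r is drawn at 1 + k1 r^2 times it, then the intrinsics apply), "R" (3x3) and "t" (3): a world point X has camera coordinates R X + t. Camera axes: x right, y down, z forward; pixel columns grow to the right and rows downward; lengths in mm; the calibration is good to about 2 mm. A picture is of the moment at which its call begins. calibration takes no time and is no camera call.
- finish_job(): hands the job in, once; it reports no verdict.
The state is a dict: "time_s": time; "joints": joint angles; "dq": joint speeds; "tau": joint torques, N m; "eef_pos": TCP position; "ee_rot": TCP orientation; "force": force on the tool from outside, world axes, zero at the start; "wrist_torque": the same for the moment, N m; "grip_width": opening from 0.0 (shut) to 1.0 (fully open).
Only numpy, scipy, OpenCV 4.12 (cv2) and the standard library are available. Lean on these libraries where they do the work, as an engineer would, in place of code of your own. Each camera call takes 0.05 s, during which the arm holds its last target.

## Task

The square bottle standing open in the blue holder is empty: swap it with the fresh red-capped bottle in the grey holder, so that the fresh one sits fully down in the blue holder and the empty one in the grey holder. Then open the fresh one there: push its safety cap down, turn it anticlockwise an eighth of a turn until it comes free, lift it off and finish while still holding the cap, level, a few centimetres straight above the bottle's open mouth. Keep both bottles upright and leave the sharps bin, the glove box and the roll of tape where they are.

Things in the scene. Friction and masses are not known exactly. Their poses are not given: they have to be found in the camera images.
- fresh_bottle: Fresh bottle, white with a teal and white label, full of tablets, about 0.3 kg, closed by the red cap (142 mm tall with it); may be lifted and carried by the locked cap. 60 x 60 mm square body, 96 mm tall to the shoulder, sloping in to a round 34 mm neck from 104 mm up to the rim at 131 mm; origin at the centre of its underside, z up, x and y square to the flat sides.
- empty_bottle: Empty bottle, about 70 g, the same model without a cap, dark open mouth. 60 x 60 mm square body, 96 mm tall to the shoulder, sloping in to a round 34 mm neck from 104 mm up to the rim at 131 mm; origin at the centre of its underside, z up, x and y square to the flat sides.
- empty_neck (a point): Point on the empty bottle's axis, 120 mm above its underside, level with four lugs that stand out from the neck in the bottle's +x, +y, -x and -y directions: 46 mm over opposite lugs, from 107 to 126 mm height. Grip the neck there, across the bottle's x or y. The fresh bottle's neck is the same under its cap.
- safety_cap: Red ribbed push-and-turn safety cap, 60 g, 52 mm diameter, 31 mm tall; origin on its axis at the skirt's lower edge, z up. Locked, its origin lies 111 mm above the fresh bottle's underside and its x axis along the bottle's x; it turns only about 3 degrees either way and cannot be pulled off. Fingertips may reach some 8 mm below the skirt before they meet the bottle's shoulder.
- cap_top (a point): Centre of the cap's top. A spring lifts the cap with 4 N. Pushed down more than 4 mm (12 N; it bottoms at 6.5 mm, 17 N) it can then be turned anticlockwise seen from above, is free from about 34 degrees and meets a stop at about 58; between these (best near 45) it lifts straight off. The bottle itself can turn about 5 degrees in its well. Raised white arrows show the way.
- work_holder: Blue bottle holder, the one in use, holding the empty bottle at the start: square cup fixed to the table, foot 88 x 88 mm, 73 mm square outside, straight walls 34 mm high with a flared lip to 42 mm; origin on the table under the well's centre, z up, x and y square to the walls.
- spare_holder: Grey bottle holder, the spare place, holding the fresh bottle at the start: square cup fixed to the table, foot 88 x 88 mm, 73 mm square outside, straight walls 34 mm high with a flared lip to 42 mm; origin on the table under the well's centre, z up, x and y square to the walls.
- work_well (a point): Centre of the blue holder's well floor, 5 mm above the table. The well is 65 mm square: 2.5 mm play on each side of a bottle standing square in it. Here the fresh bottle goes.
- spare_well (a point): Centre of the grey holder's well floor, 5 mm above the table. The well is 65 mm square: 2.5 mm play on each side of a bottle standing square in it. Here the empty bottle goes. The table between the two holders is clear, so a bottle can be stood down there.
- sharps_bin: Bystander: yellow sharps bin with a red lid and a round red cap, 140 x 140 mm, 179 mm tall; origin at the centre of its underside.
- glove_box: Bystander: white and mauve glove carton, 115 mm (x) x 220 mm (y), 71 mm tall; origin at the centre of its underside.
- tape_roll: Bystander: cream roll of tape lying flat, 80 mm diameter, 25 mm tall; origin at the centre of its underside.
Not all that is in view belongs to the job. Leave any pink or yellow look-alike of the empty_bottle alone.

How it is judged (in metres and radians):
On the way, in this order (a step that is already met when the one before it is completed fails the run):
1. the bottles have changed places: the fresh one, capped, stands fully down in the blue holder and the empty one in the grey holder (horizontal distance between fresh_bottle and work_holder below 0.008 m and z of fresh_bottle in the frame of work_holder below 0.012 m and angle between each of fresh_bottle, empty_bottle's own z axis and vertical below 0.08 rad and linear speed of each of fresh_bottle, empty_bottle below 0.03 m/s and horizontal distance between empty_bottle and spare_holder below 0.008 m and z of empty_bottle in the frame of spare_holder below 0.012 m and z of safety_cap in the frame of fresh_bottle between 0.109 and 0.115 m), for 0.1 s.
2. the cap, not yet turned, is pushed down (z of safety_cap in the frame of fresh_bottle below 0.1075 m and angle between the x axis of safety_cap and the x axis of fresh_bottle, either way round below 0.1 rad), for 0.1 s.
3. the cap is turned out of its lock while it is down (z of safety_cap in the frame of fresh_bottle below 0.109 m and angle between the x axis of safety_cap and the x axis of fresh_bottle, either way round above 0.2 rad), for 0.02 s.
At the end, for the whole second after the job is handed in: Fresh bottle in the blue and empty in the grey holder: fully down, within 8 mm of centre, upright to 4.5 degrees, still, not touched by the robot. The fingers hold the cap still, level to 15 degrees, touching nothing else, its lower edge 20 to 150 mm above the mouth, within 30 mm of its axis (horizontal distance between fresh_bottle and work_holder below 0.008 m and z of fresh_bottle in the frame of work_holder below 0.012 m and angle between each of fresh_bottle, empty_bottle's own z axis and vertical below 0.08 rad and linear speed of each of fresh_bottle, empty_bottle, safety_cap below 0.03 m/s and horizontal distance between empty_bottle and spare_holder below 0.008 m and z of empty_bottle in the frame of spare_holder below 0.012 m and z of safety_cap in the frame of fresh_bottle between 0.151 and 0.281 m and horizontal distance between safety_cap and fresh_bottle below 0.03 m and angle between safety_cap's own z axis and vertical below 0.26 rad and contact force between the fingers and safety_cap above 1 N and contact force between each of safety_cap, the arm and fresh_bottle below 0.1 N and contact force between the arm and empty_bottle below 0.1 N); the arm keeps its last pose, push and grip.
It fails at once if the sharps bin is shifted more than 15 mm (distance of sharps_bin from where it was at the start of the episode above 0.015 m).
It fails at once if the glove box is shifted more than 15 mm (distance of glove_box from where it was at the start of the episode above 0.015 m).
It fails at once if the roll of tape is shifted more than 15 mm (distance of tape_roll from where it was at the start of the episode above 0.015 m).
It fails at once if a bottle is tipped more than 30 degrees (angle between any of fresh_bottle, empty_bottle's own z axis and vertical above 0.52 rad).
It also fails if it takes over 72 s, if anything falls off the work surface, if the arm or the gripper's body presses on something with over 40 N, if the wrist force passes 120 N, or if a joint passes its speed limit or range.

## Working session

There is one attempt and no reset: what is moved stays moved. The work goes in short steps, Python scripts to look and compute and a tool call to move; the robot and the scene stay as the last step left them, time stands still between calls to the robot, and variables do not carry over. Pictures are saved under pics/ and viewed, and the job is handed in when it is done.

Besides the shell and the picture viewer there is one more tool, called after "Call:" by a JSON object that holds its "op" and its "data". carry_out: Moves the arm, as the interface text tells. Its arguments: {"type":"object","properties":{"steps":{"type":"array","items":{"type":"number"}},"grip_force":{"type":"number"}},"required":["steps"]}

```bash
mkdir -p pics
python3 - <<'E'
from rig import readout, cams
import cv2,json
for n in("scene","top"):
    cv2.imwrite(f"pics/{n}0.png",cams.capture(n)[:,:,::-1])
    print(n,cams.calibration(n))
print(readout.sense())
E
```

```text
scene {'fx': 455.5981546610069, 'fy': 455.5981546610069, 'cx': 316.7556634383469, 'cy': 239.33272133513364, 'k1': -0.011396999432813845, 'R': array([[ 0.87365528,  0.48643646,  0.01029649],
       [ 0.33941889, -0.59417165, -0.72921524],
       [-0.348599  ,  0.64057757, -0.68420692]]), 't': array([-491.7080945 , -113.90053772, 1352.02951361])}
top {'fx': 585.2106672284594, 'fy': 585.2106672284594, 'cx': 322.63822607023246, 'cy': 231.40111461761774, 'k1': -0.18197113683841523, 'R': array([[ 0.00129651, -0.99994867,  0.01004883],
       [-0.98794728, -0.00283623, -0.15476477],
       [ 0.15478532, -0.00972706, -0.98790024]]), 't': array([ -37.98123185,  582.25977176, 1290.39208324])}
{'time_s': 0.1, 'joints': array([ 9.72599827e-01,  3.13396654e-01,  1.49837996e+00, -9.46714850e-06,
        1.33100113e+00, -2.23429058e-01]), 'dq': array([-0.00013847,  0.00083711, -0.00341861,  0.00113315,  0.00103826,
        0.0001449 ]), 'tau': array([ 5.20868227e-03, -4.12893355e+01, -2.60142052e+01, -3.91095045e-05,
        2.95239377e-03,  1.37261242e-07]), 'eef_pos': array([192.06995372, 488.3488647 , 230.78387356]), 'ee_rot': array([-2.32420664e-04,  1.86287914e-01,  9.82495019e-01, -5.45079278e-04]), 'force': array([-0.13775681, -0.02584109, -0.29514243]), 'wrist_torque': array([-0.01619411, -0.0271738 ,  0.02691849]), 'grip_width': 1.0010687592577496}
```

View pics/scene0.png

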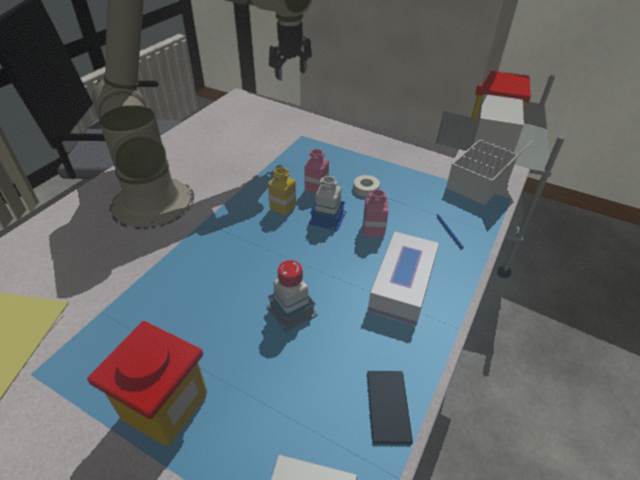

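View pics/top0.png

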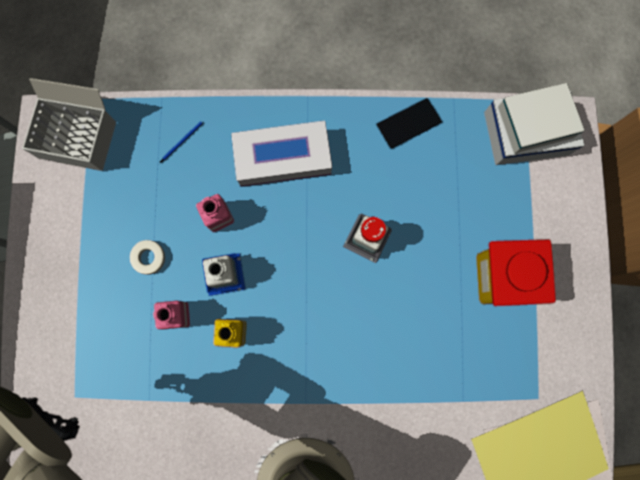

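Top view: the empty bottle in the blue holder is near (218,268) and the red-capped bottle in the grey holder near (372,230). The pink and yellow bottles are look-alikes. I'll zoom in for pose and yaw.

```bash
cat > h.py <<'E'
from rig import readout, cams
import cv2,numpy as np
def K(c): return np.array([[c['fx'],0,c['cx']],[0,c['fy'],c['cy']],[0,0,1]])
def proj(n,P):
    c=cams.calibration(n); P=np.atleast_2d(np.array(P,float))
    p,_=cv2.projectPoints(P.reshape(-1,1,3),cv2.Rodrigues(c['R'])[0],c['t'],K(c),np.array([c['k1'],0,0,0,0])); return p.reshape(-1,2)
def back(n,uv,z):
    c=cams.calibration(n)
    q=cv2.undistortPoints(np.array(uv,float).reshape(-1,1,2),K(c),np.array([c['k1'],0,0,0,0])).reshape(-1,2)
    d=np.c_[q,np.ones(len(q))]@c['R']; o=-c['R'].T@c['t']
    return o+d*((z-o[2])/d[:,2])[:,None]
def sq(x,y,yaw,s,z):
    a=np.array([[1,1],[-1,1],[-1,-1],[1,-1]])*s/2; c,S=np.cos(yaw),np.sin(yaw)
    return np.c_[a@np.array([[c,S],[-S,c]])+[x,y],np.full(4,z)]
def circ(x,y,r,z):
    t=np.linspace(0,2*np.pi,24,endpoint=False); return np.c_[x+r*np.cos(t),y+r*np.sin(t),np.full(24,z)]
def crop(im,u,v,h,s): 
    return cv2.resize(im[v-h:v+h,u-h:u+h],None,fx=s,fy=s,interpolation=cv2.INTER_CUBIC)
E
python3 - <<'E'
from h import *
im=cv2.imread('pics/top0.png')
o=np.hstack([crop(im,222,270,32,6),crop(im,370,236,32,6)]);cv2.imwrite('pics/z0.png',o)
im=cv2.imread('pics/scene0.png')
o=np.hstack([crop(im,326,203,33,6),crop(im,292,292,33,6)]);cv2.imwrite('pics/z1.png',o)
print(back('top',[[372,230]],147),back('top',[[217,268]],136))
E
```

```text
[[ 569.73343658 -140.05506132  147.        ]] [[489.13487255 187.5513693  136.        ]]
```

View pics/z0.png

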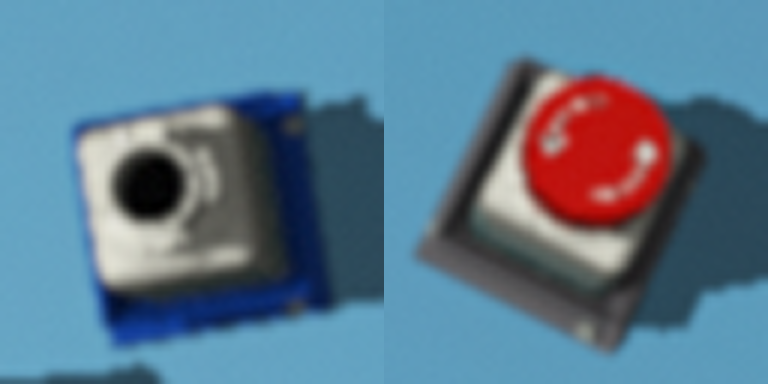

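View pics/z1.png

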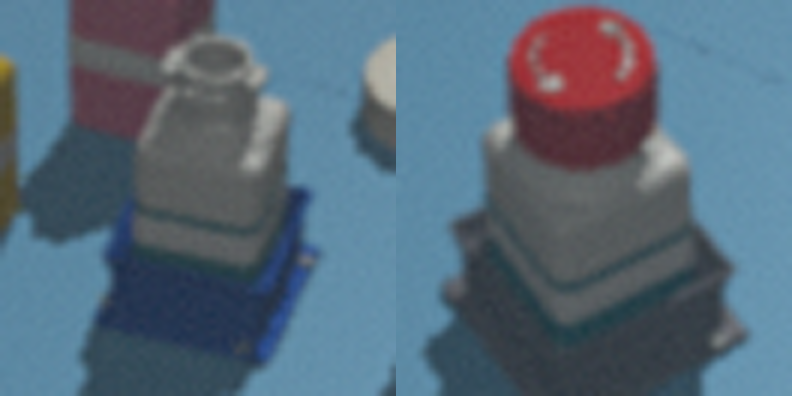

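```bash
cat > ov.py <<'E'
from h import *
import sys
def draw(n,im,cx,cy,h,s,shapes):
    o=crop(im,cx,cy,h,s)
    for P,col in shapes:
        p=(proj(n,P)-[cx-h-0.5,cy-h-0.5])*s-0.5
        cv2.polylines(o,[np.round(p*8).astype(int)],True,col,1,cv2.LINE_AA,3)
    return o
def ov(out,B,H,cap,imn='0',z0=5,h=32):
    # B=(x,y,yawdeg) bottle, H holder
    r=[]
    for n in('top','scene'):
        im=cv2.imread(f'pics/{n}{imn}.png')
        x,y,w=B; X,Y,W=H; w=np.radians(w);W=np.radians(W)
        c=proj(n,[[X,Y,60]])[0].round().astype(int)
        sh=[(sq(X,Y,W,88,4),(0,255,0)),(sq(X,Y,W,73,34),(255,255,0)),(sq(x,y,w,60,96+z0),(255,0,255))]
        if cap: sh+=[(circ(x,y,26,142+z0),(0,255,255)),(circ(x,y,26,111+z0),(0,255,255))]
        else: sh+=[(circ(x,y,17,131+z0),(0,255,255))]
        r.append(crop(im,c[0],c[1],h,6)); r.append(draw(n,im,c[0],c[1],h,6,sh))
    cv2.imwrite(out,np.vstack([np.hstack(r[:2]),np.hstack(r[2:])])[:800,:])
E
python3 - <<'E'
from ov import *
im=cams.capture('top');
red=(im[...,0]>150)&(im[...,1]<60);red[:, :320]=0;red[:,420:]=0
m=cv2.moments(red.astype(np.uint8),True);print(m['m00'],back('top',[[m['m10']/m['m00'],m['m01']/m['m00']]],146))
dk=(im.max(2)<50).astype(np.uint8);dk[:255]=0;dk[285:]=0;dk[:,:205]=0;dk[:,232:]=0
m=cv2.moments(dk,True);print(m['m00'],m['m10']/m['m00'],m['m01']/m['m00'],back('top',[[m['m10']/m['m00'],m['m01']/m['m00']]],136))
ov('pics/ovE.png',(487,187,10.5),(487,187,10.5),0)
ov('pics/ovF.png',(569,-141,-27),(569,-141,-27),1)
E
```

```text
330.0 [[ 573.28795767 -142.44884403  146.        ]]
89.0 215.32584269662922 268.76404494382024 [[487.48897146 191.08998745 136.        ]]
```

View pics/ovE.png

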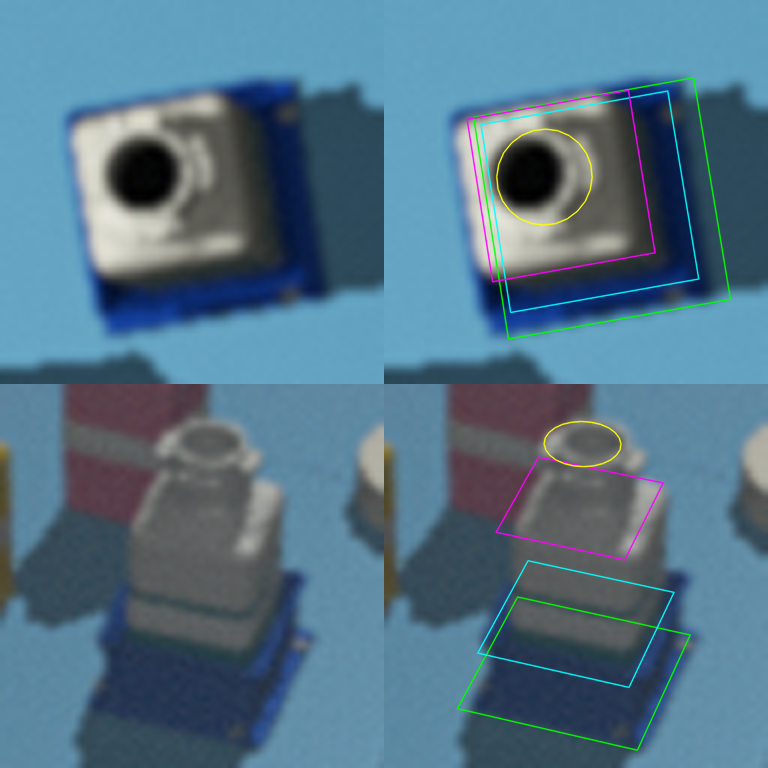

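View pics/ovF.png

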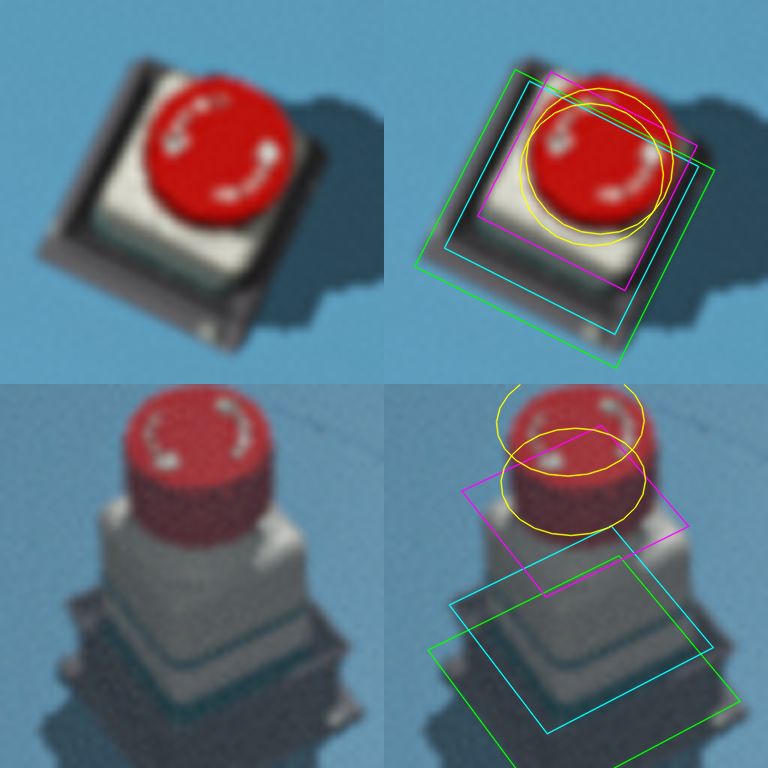

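Run:
```python
from ov import *
ov('pics/ovE2.png',(489.5,192,10.5),(489,192.5,10.5),0)
ov('pics/ovF2.png',(574.5,-142.5,-27.5),(574,-142,-27.5),1,h=33)
```

```text
(no output)
```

View pics/ovE2.png

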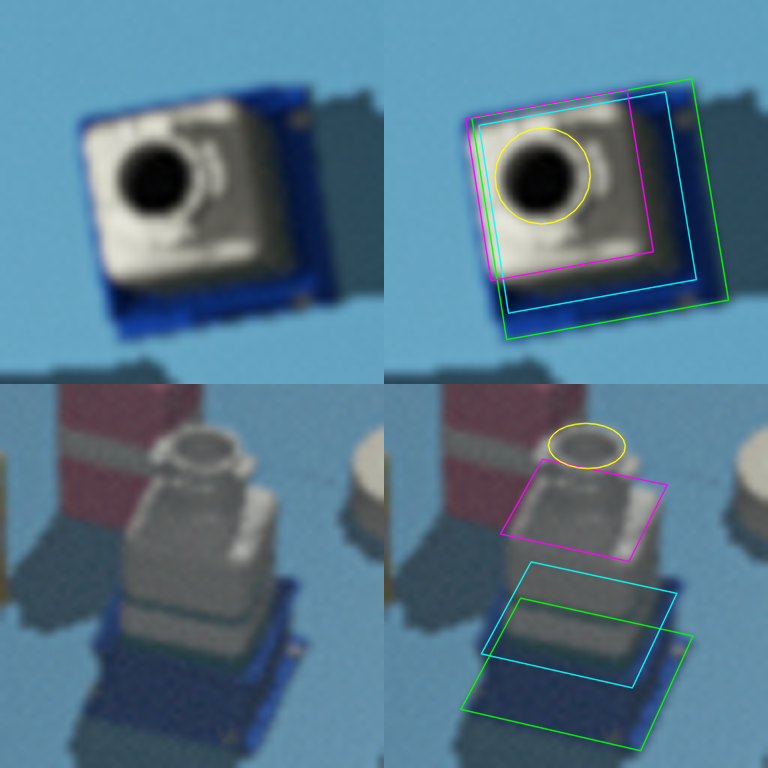

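View pics/ovF2.png

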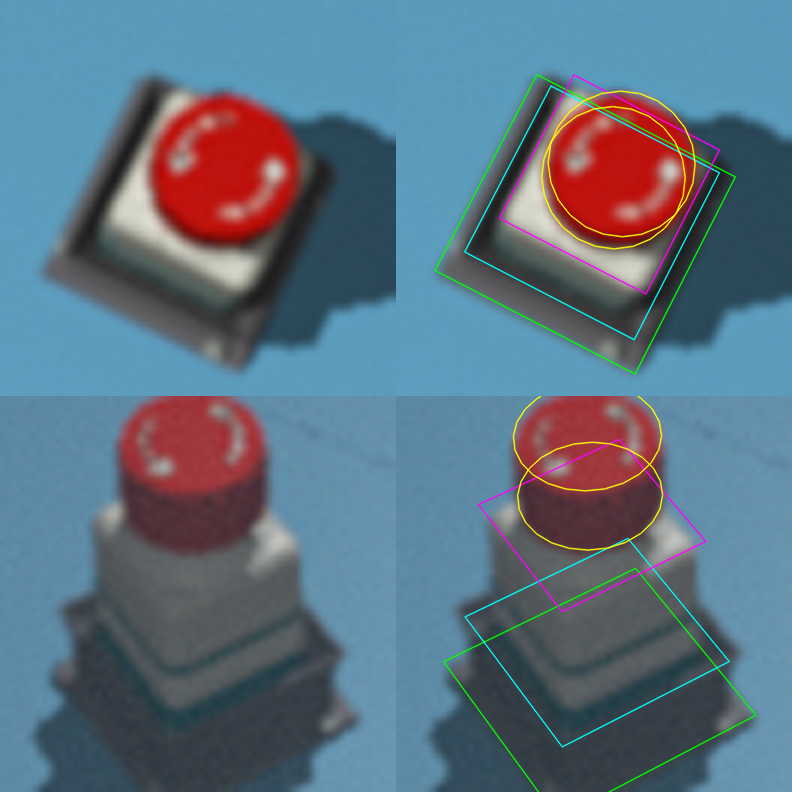

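Run:
```python
from ov import *
from scipy.optimize import minimize
def hullmask(n,P,shape,s=4):
    p=proj(n,P); hu=cv2.convexHull(((p+0.5)*s).astype(np.float32))
    m=np.zeros((480*s,640*s),np.uint8); cv2.fillPoly(m,[np.round(hu).astype(np.int32)],1)
    return cv2.resize(m.astype(np.float32),(640,480),interpolation=cv2.INTER_AREA)
for n in('top','scene'):
    im=cv2.imread(f'pics/{n}0.png')[:,:,::-1].astype(float)
    r=im[...,0]-np.maximum(im[...,1],im[...,2]); 
    c=proj(n,[[572,-141,130]])[0].astype(int)
    w=np.zeros(r.shape); w[c[1]-25:c[1]+25,c[0]-25:c[0]+25]=1
    m=(r>35)*w
    f=lambda q:((hullmask(n,np.r_[circ(q[0],q[1],26,147),circ(q[0],q[1],26,116)],0)-m)**2).sum()
    best=min(((f((x,y)),x,y) for x in np.arange(565,580,1) for y in np.arange(-148,-135,1)));print(n,'cap',best,m.sum())
# bottle yaw / holder: print scale
print(-cams.calibration('top')['R'].T@cams.calibration('top')['t'])
# empty body silhouette: white/grey mask in top
im=cv2.imread('pics/top0.png').astype(float)
cv2.imwrite('pics/z2.png',np.hstack([crop(cv2.imread('pics/top0.png'),217,268,20,10),crop(cv2.imread('pics/scene0.png'),327,190,20,10)]))
```

```text
top cap (np.float64(29.41015625), np.int64(574), np.int64(-143)) 506.0
scene cap (np.float64(237.09765625), np.int64(570), np.int64(-136)) 332.0
[ 375.5574434   -23.77613178 1365.273616  ]
```

View pics/z2.png

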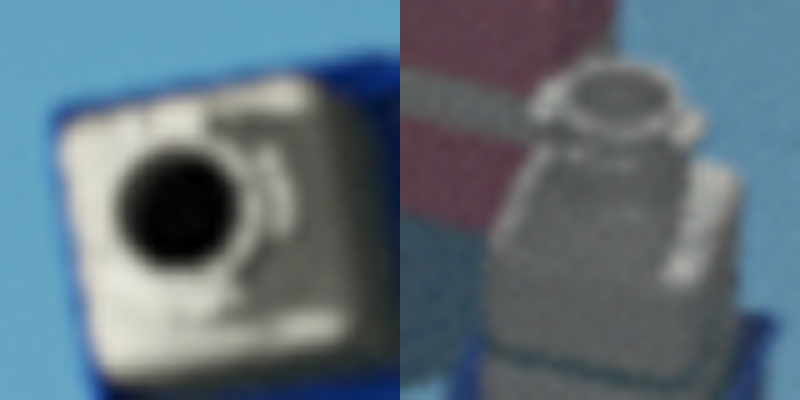

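```bash
cat >> h.py <<'E'
from scipy.spatial.transform import Rotation as Rt
def plan(x,y,z,phi=None,rows=None):
    s=readout.sense(); q=s['ee_rot']; R=Rt.from_quat([q[1],q[2],q[3],q[0]])
    d=R.inv().apply(np.array([x,y,z])-s['eef_pos'])/10
    cur=np.degrees(np.arctan2(*R.as_matrix()[[1,0],1]))
    print('t',round(s['time_s'],2),'pos',s['eef_pos'].round(1),'phi',round(cur,2),'tilt',np.degrees(R.as_matrix()[:2,2]).round(2),'F',s['force'].round(1),'g',round(s['grip_width'],3),'j6',round(s['joints'][5],2))
    print('delta cm',d.round(2),'rows>=',np.linalg.norm(d)/4.0, 'per row' ,(d/rows).round(3) if rows else '')
    if phi is not None:
        p=np.radians(phi); Rn=Rt.from_matrix(np.array([[-np.sin(p),np.cos(p),0],[np.cos(p),np.sin(p),0],[0,0,-1]]))
        print('rotvec units',(np.degrees((R.inv()*Rn).as_rotvec())/5).round(3))
        d2=Rn.inv().apply(np.array([x,y,z])-s['eef_pos'])/10; print('delta in new frame',d2.round(3),(d2/rows).round(3) if rows else '')
E
python3 -c "
from h import *
plan(573.5,-142.5,230,62.5,20)"
```

```text
t 0.15 pos [192.1 488.4 230.9] phi 68.52 tilt [-0.03 -0.05] F [0.2 0.5 0.6] g 0.998 j6 -0.22
delta cm [-58.59 -44.74   0.12] rows>= 18.43010985666835 per row [-2.929 -2.237  0.006]
rotvec units [-0.011 -0.002  1.204]
delta in new frame [-62.96  -38.351   0.087] [-3.148 -1.918  0.004]
```

Call:
{"op": "carry_out", "data": {"steps": [0,0,0,0,0,1.2,1,-2,-1.2,0,0,0,0,1,-3.3,-2.0,0,0,0,0,1,-3.3,-2.0,0,0,0,0,1,-3.3,-2.0,0,0,0,0,1,-3.3,-2.0,0,0,0,0,1,-3.3,-2.0,0,0,0,0,1,-3.3,-2.0,0,0,0,0,1,-3.3,-2.0,0,0,0,0,1,-3.3,-2.0,0,0,0,0,1,-3.3,-2.0,0,0,0,0,1,-3.3,-2.0,0,0,0,0,1,-3.3,-2.0,0,0,0,0,1,-3.3,-2.0,0,0,0,0,1,-3.3,-2.0,0,0,0,0,1,-3.3,-2.0,0,0,0,0,1,-3.3,-2.0,0,0,0,0,1,-3.3,-2.0,0,0,0,0,1,-3.3,-2.0,0,0,0,0,1,-3.3,-2.0,0,0,0,0,1], "grip_force": 60}}

```text
time_s: 1.82
eef_pos: [565.9, -126.6, 231.0]
ee_rot: [-0.0, 0.238, 0.971, 0.0]
force: [0.3, 0.6, 0.4]
grip_width: 0.997
```

```bash
python3 -c "
from h import *
plan(573.5,-142.5,180,62.5,1)"
```

```text
t 1.82 pos [ 565.9 -126.6  231. ] phi 62.51 tilt [-0.03  0.02] F [0.3 0.6 0.4] g 0.997 j6 -1.51
delta cm [-1.41 -1.06  5.1 ] rows>= 1.348842492248279 per row [-1.412 -1.061  5.098]
rotvec units [ 0.001 -0.006  0.001]
delta in new frame [-1.41  -1.061  5.099] [-1.41  -1.061  5.099]
```

Call:
{"op": "carry_out", "data": {"steps": [-0.7,-0.55,2.0,0,0,0,1,-0.8,-0.6,2.0,0,0,0,1,0,0,1.0,0,0,0,1,0,0,0,0,0,0,1,0,0,0,0,0,0,1]}}

```text
time_s: 2.23
eef_pos: [573.2, -141.2, 181.6]
ee_rot: [-0.0, 0.237, 0.971, 0.0]
force: [0.2, 0.8, 0.6]
grip_width: 1.003
```

```bash
python3 -c "
from h import *
plan(573.5,-142.5,114,62.5,1)
for n in('top','scene'): cv2.imwrite(f'pics/{n}1.png',cams.capture(n)[:,:,::-1])
im=cv2.imread('pics/top1.png');a=crop(im,370,232,40,5)
im=cv2.imread('pics/scene1.png');b=crop(im,292,270,40,5)
cv2.imwrite('pics/z3.png',np.hstack([a,b]))"
```

```text
t 2.23 pos [ 573.2 -141.2  181.6] phi 62.55 tilt [-0.03  0.02] F [0.2 0.8 0.6] g 1.003 j6 -1.53
delta cm [-0.09 -0.1   6.76] rows>= 1.6897114566434632 per row [-0.093 -0.099  6.757]
rotvec units [ 0.001 -0.007  0.01 ]
delta in new frame [-0.09  -0.098  6.758] [-0.09  -0.098  6.758]
```

View pics/z3.png

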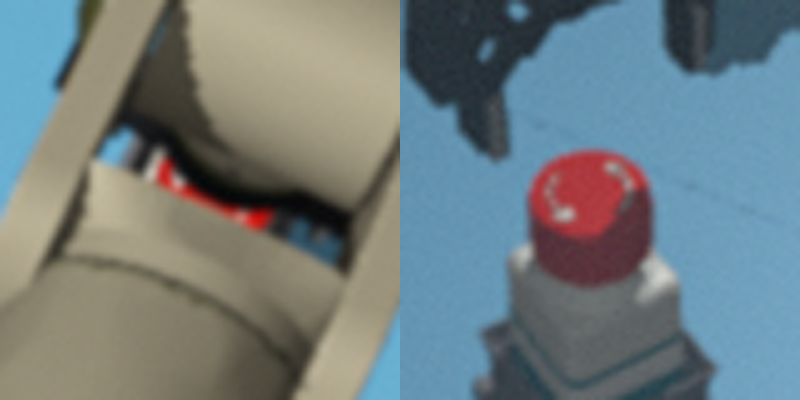

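The scene view shows the open fingers either side of the cap (about (500,150) and (690,65) in the zoom, cap between them). I'll go down and grip.

Call:
{"op": "carry_out", "data": {"steps": [-0.1,-0.1,2.2,0,0,0,1,0,0,2.2,0,0,0,1,0,0,1.5,0,0,0,1,0,0,0.8,0,0,0,1,0,0,0,0,0,0,1,0,0,0,0,0,0,-0.3,0,0,0,0,0,0,-0.3,0,0,0,0,0,0,-1,0,0,0,0,0,0,-1,0,0,0,0,0,0,-1,0,0,0,0,0,0,-1,0,0,0,0,0,0,-1], "grip_force": 50}}

```text
time_s: 3.33
eef_pos: [574.2, -143.6, 115.0]
ee_rot: [0.001, 0.238, 0.971, -0.0]
force: [-0.4, -1.2, 5.2]
grip_width: 0.593
```

```bash
python3 -c "
from h import *
plan(573.5,-142.5,114,62.5,1)
cv2.imwrite('pics/scene2.png',cams.capture('scene')[:,:,::-1])
im=cv2.imread('pics/scene2.png');cv2.imwrite('pics/z4.png',crop(im,292,270,50,8))"
```

```text
t 3.33 pos [ 574.2 -143.6  115. ] phi 62.52 tilt [ 0.08 -0.05] F [-0.4 -1.2  5.2] g 0.593 j6 -1.53
delta cm [0.11 0.07 0.1 ] rows>= 0.041101769115235866 per row [0.109 0.066 0.104]
rotvec units [-0.001  0.02   0.004]
delta in new frame [0.109 0.066 0.104] [0.109 0.066 0.104]
```

View pics/z4.png

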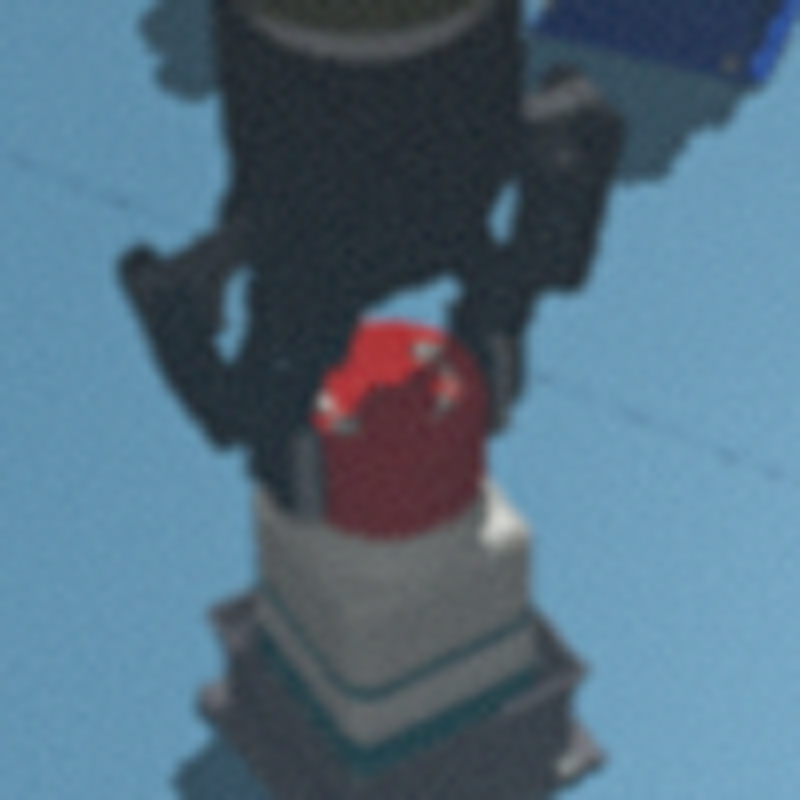

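Call:
{"op": "carry_out", "data": {"steps": [0,0,-0.5,0,0,0,-1,0,0,-1.5,0,0,0,-1,0,0,-2.0,0,0,0,-1,0,0,-2.0,0,0,0,-1,0,0,-0.6,0,0,0,-1,0,0,0,0,0,0,-1]}}

```text
time_s: 3.88
eef_pos: [574.0, -143.2, 181.1]
ee_rot: [0.001, 0.237, 0.971, -0.0]
force: [-0.9, 0.5, -4.7]
grip_width: 0.599
```

```bash
python3 -c "
from h import *
plan(532,25,180,62.5,8)
for n in('top','scene'): cv2.imwrite(f'pics/{n}3.png',cams.capture(n)[:,:,::-1])
im=cv2.imread('pics/scene3.png');cv2.imwrite('pics/z5.png',crop(im,292,280,50,8))"
```

```text
t 3.88 pos [ 574.  -143.2  181.1] phi 62.53 tilt [ 0.08 -0.03] F [-0.9  0.5 -4.7] g 0.599 j6 -1.53
delta cm [11.49 12.98  0.1 ] rows>= 4.334543781148054 per row [1.436 1.623 0.012]
rotvec units [0.003 0.017 0.006]
delta in new frame [11.496 12.978  0.11 ] [1.437 1.622 0.014]
```

View pics/z5.png

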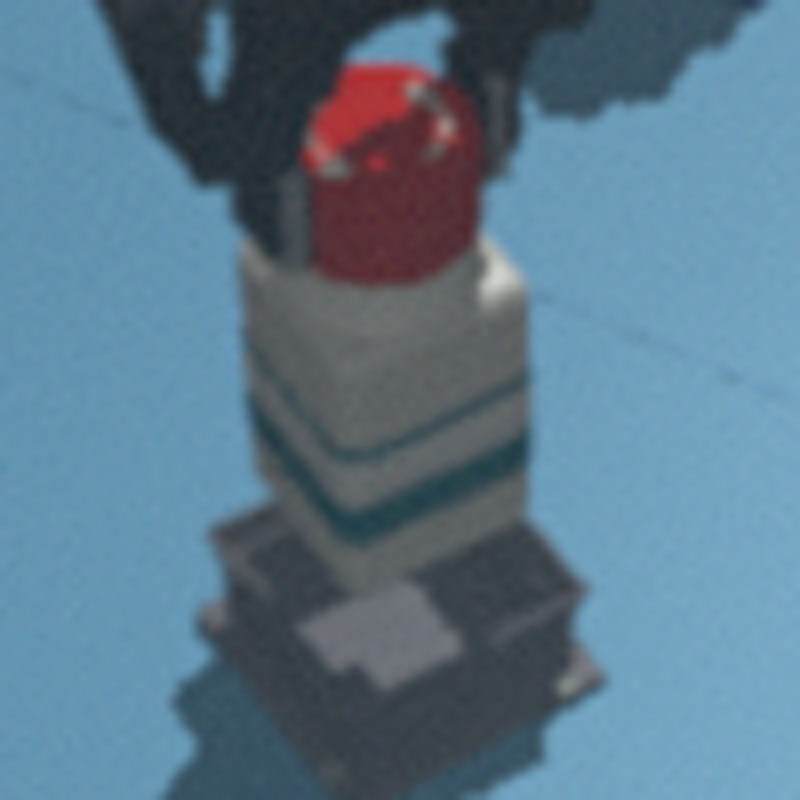

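Lifted straight, and the bottle hangs upright at z of about +66. Next I'll carry it to the middle table spot and lower it. TCP grip height is 115 − 5, so about 110 on the table.

Call:
{"op": "carry_out", "data": {"steps": [0.7,0.8,0,0,0,0,-1,1.5,1.7,0,0,0,0,-1,1.7,1.9,0,0,0,0,-1,1.7,1.9,0,0,0,0,-1,1.7,1.9,0,0,0,0,-1,1.7,1.9,0,0,0,0,-1,1.5,1.7,0,0,0,0,-1,1.0,1.2,0,0,0,0,-1,0,0,1.0,0,0,0,-1,0,0,2.0,0,0,0,-1,0,0,2.0,0,0,0,-1,0,0,1.2,0,0,0,-1,0,0,0.5,0,0,0,-1,0,0,0,0,0,0,-1,0,0,0,0,0,0,-1]}}

```text
time_s: 5.23
eef_pos: [531.8, 25.2, 113.4]
ee_rot: [0.0, 0.238, 0.971, 0.0]
force: [0.4, -0.5, -3.3]
grip_width: 0.592
```

```bash
python3 -c "
from h import *
plan(532,25,110,62.5,1)"
```

```text
t 5.23 pos [531.8  25.2 113.4] phi 62.52 tilt [0.01 0.  ] F [ 0.4 -0.5 -3.3] g 0.592 j6 -1.26
delta cm [-0.03 -0.    0.34] rows>= 0.08500254836307813 per row [-0.029 -0.004  0.339]
rotvec units [0.001 0.001 0.004]
delta in new frame [-0.029 -0.004  0.339] [-0.029 -0.004  0.339]
```

Call:
{"op": "carry_out", "data": {"steps": [0,0,0.2,0,0,0,-1,0,0,0.1,0,0,0,-1,0,0,0,0,0,0,-1]}}

```text
time_s: 5.48
eef_pos: [532.1, 25.0, 111.0]
ee_rot: [0.001, 0.237, 0.971, -0.0]
force: [-0.1, 0.4, -1.9]
grip_width: 0.596
```

```bash
python3 -c "
from h import *
plan(532,25,110,62.5,1)
for n in('top','scene'): cv2.imwrite(f'pics/{n}4.png',cams.capture(n)[:,:,::-1])
a=crop(cv2.imread('pics/scene4.png'),315,235,45,8);b=crop(cv2.imread('pics/top4.png'),370,235,33,6)
cv2.imwrite('pics/z6.png',a);cv2.imwrite('pics/z7.png',b)"
```

```text
t 5.48 pos [532.1  25.  111. ] phi 62.53 tilt [ 0.07 -0.02] F [-0.1  0.4 -1.9] g 0.596 j6 -1.26
delta cm [ 0.   -0.01  0.1 ] rows>= 0.024770574840600416 per row [ 0.003 -0.007  0.099]
rotvec units [0.003 0.015 0.005]
delta in new frame [ 0.003 -0.007  0.099] [ 0.003 -0.007  0.099]
```

View pics/z6.png

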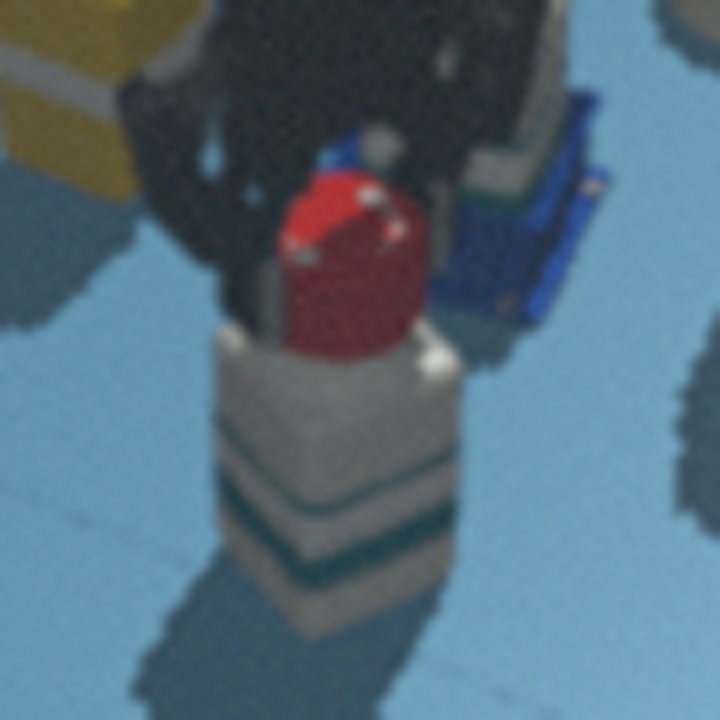

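View pics/z7.png

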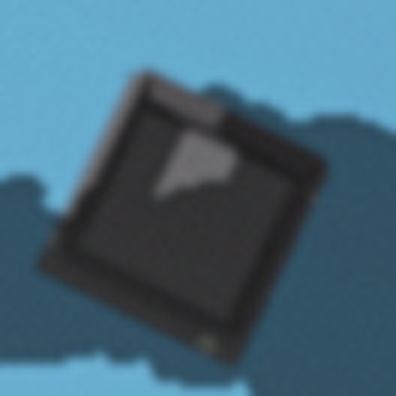

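Run:
```python
from ov import *
im=cv2.imread('pics/top4.png')
def o(X,Y,W):
    W=np.radians(W); return draw('top',im,370,235,33,12,[(sq(X,Y,W,88,2),(0,255,0)),(sq(X,Y,W,65,5),(0,255,255)),(sq(X,Y,W,73,42),(255,0,255))])
cv2.imwrite('pics/z8.png',o(574,-142.5,-27.5))
```

```text
(no output)
```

View pics/z8.png

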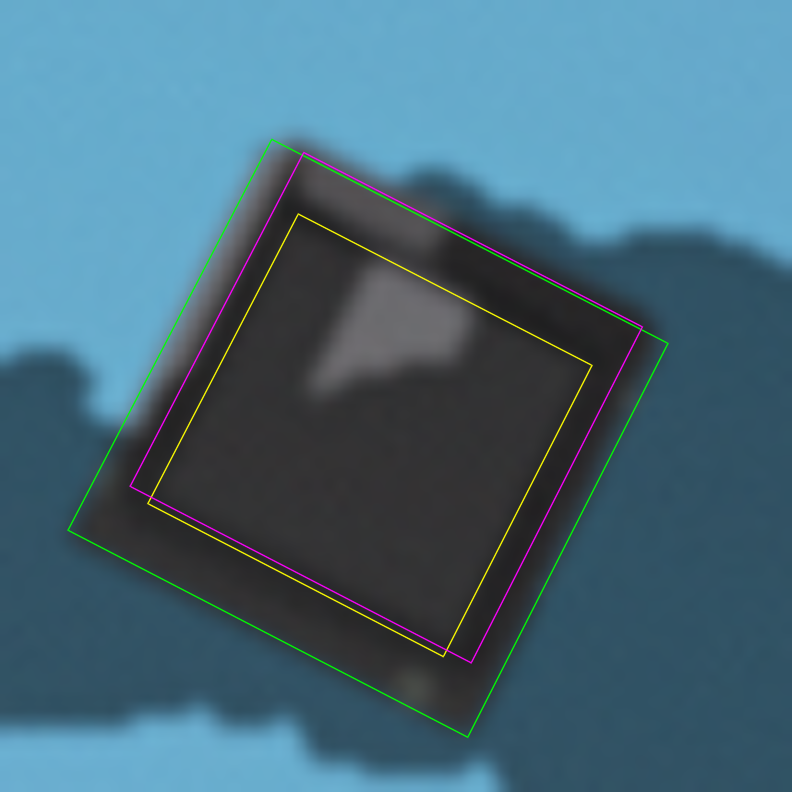

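Run:
```python
from ov import *
im=cv2.imread('pics/top4.png').astype(float)
im=np.clip((im-25)*4,0,255).astype(np.uint8)
def o(X,Y,W):
    W=np.radians(W); return draw('top',im,370,235,25,15,[(sq(X,Y,W,88,2),(0,255,0)),(sq(X,Y,W,65,5),(0,255,255))])
cv2.imwrite('pics/z9.png',o(574,-143.5,-27))
```

```text
(no output)
```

View pics/z9.png

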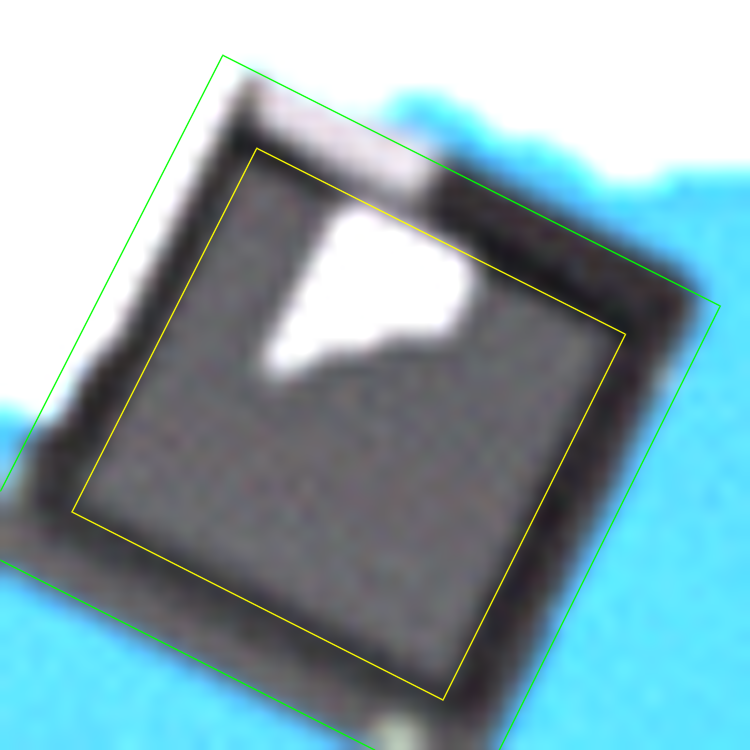

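Call:
{"op": "carry_out", "data": {"steps": [0,0,0.05,0,0,0,-1,0,0,0,0,0,0,-0.3,0,0,0,0,0,0,0.3,0,0,0,0,0,0,1,0,0,0,0,0,0,1,0,0,0,0,0,0,1,0,0,-1.5,0,0,0,1,0,0,-2.5,0,0,0,1,0,0,-2.5,0,0,-1.2,1,0,0,-2.0,0,0,-1.3,1,0,0,0,0,0,-1.3,1,0,0,0,0,0,-1.3,1,0,0,0,0,0,-1.3,1,0,0,0,0,0,-1.2,1,0,0,0,0,0,0,1]}}

```text
time_s: 6.83
eef_pos: [531.7, 25.2, 194.7]
ee_rot: [-0.0, -0.094, 0.996, 0.0]
force: [-0.6, -0.1, 0.1]
grip_width: 0.998
```

```bash
python3 -c "
from h import *
plan(488.5,192,195,100.5,6)
for n in('top','scene'): cv2.imwrite(f'pics/{n}5.png',cams.capture(n)[:,:,::-1])
"
```

```text
t 6.83 pos [531.7  25.2 194.7] phi 100.73 tilt [-0.01  0.  ] F [-0.6 -0.1  0.1] g 0.998 j6 -1.93
delta cm [ 1.14 17.19 -0.03] rows>= 4.3074294261478 per row [ 0.189  2.865 -0.005]
rotvec units [ 0.001 -0.001  0.047]
delta in new frame [ 1.206 17.187 -0.031] [ 0.201  2.865 -0.005]
```

View pics/scene5.png

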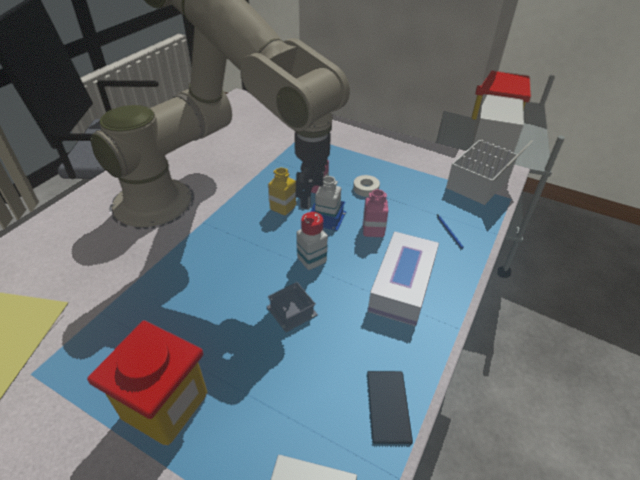

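The fresh bottle stands upright on the table near (312,240). Next I'll go over the empty bottle.

Call:
{"op": "carry_out", "data": {"steps": [0.1,1.6,0,0,0,0.05,1,0.2,3.2,0,0,0,0,1,0.25,3.5,0,0,0,0,1,0.25,3.5,0,0,0,0,1,0.2,3.2,0,0,0,0,1,0.15,2.2,0,0,0,0,1,0,0,1.5,0,0,0,1,0,0,1.5,0,0,0,1,0,0,0,0,0,0,1,0,0,0,0,0,0,1]}}

```text
time_s: 7.77
eef_pos: [489.5, 192.3, 164.7]
ee_rot: [-0.001, -0.089, 0.996, -0.0]
force: [0.4, 0.1, 0.1]
grip_width: 0.998
```

```bash
python3 -c "
from h import *
plan(488.5,192,107,100.5,1)
for n in('top','scene'): cv2.imwrite(f'pics/{n}6.png',cams.capture(n)[:,:,::-1])
a=crop(cv2.imread('pics/top6.png'),222,268,33,6);b=crop(cv2.imread('pics/scene6.png'),326,180,33,6)
cv2.imwrite('pics/z10.png',np.hstack([a,b]))"
```

```text
t 7.77 pos [489.5 192.3 164.7] phi 100.16 tilt [-0.07 -0.01] F [0.4 0.1 0.1] g 0.998 j6 -1.6
delta cm [ 0.09 -0.01  5.77] rows>= 1.4418170529066505 per row [ 0.094 -0.009  5.766]
rotvec units [ 0.    -0.013 -0.068]
delta in new frame [ 0.101 -0.008  5.766] [ 0.101 -0.008  5.766]
```

View pics/z10.png

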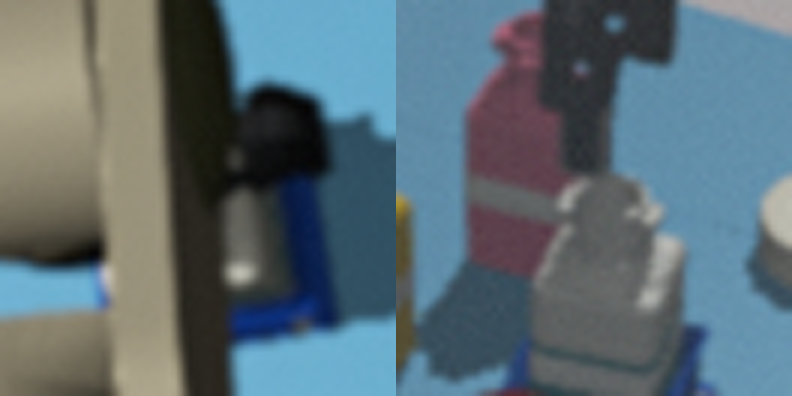

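Run:
```python
from ov import *
p=np.radians(100.2); d=np.array([np.cos(p),np.sin(p)]);ex=np.array([-d[1],d[0]])
c=np.array([489.5,192.3])
r=[]
for n,u,v in(('top',222,268),('scene',326,180)):
    im=cv2.imread(f'pics/{n}6.png'); sh=[]
    for s in(1,-1):
        # finger footprint, pad at 42.5..57, width 22, at tip z
        for z in(178,200):
            P=[np.r_[c+d*s*a+ex*b,z] for a,b in((42.5,11),(57,11),(57,-11),(42.5,-11))]
            sh.append((P,(0,255,0) if z==178 else (0,255,255)))
    sh.append((circ(488.5,192,17,136),(255,0,255)))
    r.append(draw(n,im,u,v,33,6,sh))
cv2.imwrite('pics/z11.png',np.hstack(r))
```

```text
(no output)
```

View pics/z11.png

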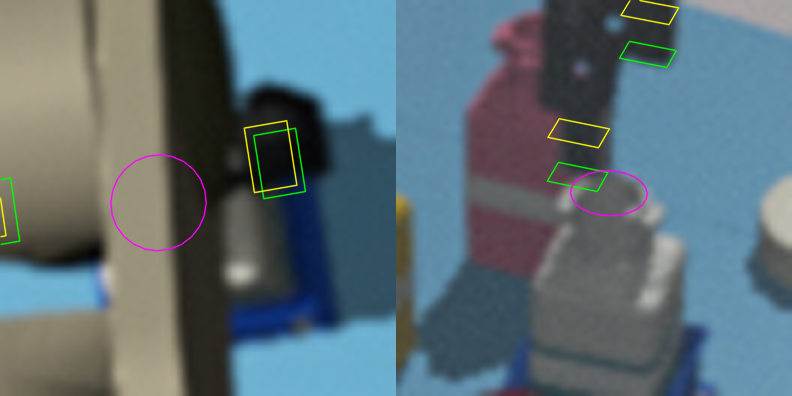

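Call:
{"op": "carry_out", "data": {"steps": [0.1,0,2.0,0,0,-0.07,1,0,0,2.0,0,0,0,1,0,0,1.0,0,0,0,1,0,0,0.6,0,0,0,1,0,0,0,0,0,0,1,0,0,0,0,0,0,-0.2,0,0,0,0,0,0,-0.2,0,0,0,0,0,0,-1,0,0,0,0,0,0,-1,0,0,0,0,0,0,-1,0,0,0,0,0,0,-1], "grip_force": 30}}

```text
time_s: 8.78
eef_pos: [489.1, 192.2, 109.8]
ee_rot: [0.001, -0.093, 0.996, -0.0]
force: [-1.3, -1.1, 6.8]
grip_width: 0.511
```

```bash
python3 -c "
from h import *
plan(488.5,192,109,100.5,1)
for n in('top','scene'): cv2.imwrite(f'pics/{n}7.png',cams.capture(n)[:,:,::-1])
a=crop(cv2.imread('pics/top7.png'),222,268,33,6);b=crop(cv2.imread('pics/scene7.png'),326,190,33,6)
cv2.imwrite('pics/z12.png',np.hstack([a,b]))"
```

```text
t 8.78 pos [489.1 192.2 109.8] phi 100.63 tilt [0.1  0.01] F [-1.3 -1.1  6.8] g 0.511 j6 -1.6
delta cm [ 0.07 -0.01  0.08] rows>= 0.025368002421477836 per row [ 0.067 -0.006  0.076]
rotvec units [-0.003  0.019  0.026]
delta in new frame [ 0.067 -0.007  0.076] [ 0.067 -0.007  0.076]
```

View pics/z12.png

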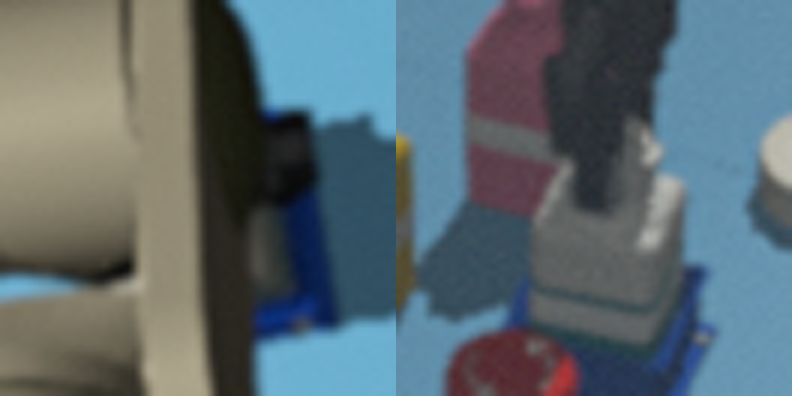

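Call:
{"op": "carry_out", "data": {"steps": [0,0,-0.5,0,0,0,-1,0,0,-1.5,0,0,0,-1,0,0,-2.0,0,0,0,-1,0,0,-2.5,0,0,0,-1,0,0,-2.5,0,0,0,-1,0,0,-1,0,0,0,-1,0,0,0,0,0,0,-1,0,0,0,0,0,0,-1]}}

```text
time_s: 9.55
eef_pos: [488.4, 192.1, 208.0]
ee_rot: [-0.0, -0.093, 0.996, -0.0]
force: [0.3, 0.7, -1.2]
grip_width: 0.517
```

```bash
python3 -c "
from h import *
plan(574,-142.5,210,63,1)
for n in('top','scene'): cv2.imwrite(f'pics/{n}8.png',cams.capture(n)[:,:,::-1])
a=crop(cv2.imread('pics/top8.png'),222,268,33,6);b=crop(cv2.imread('pics/scene8.png'),326,180,33,6)
cv2.imwrite('pics/z13.png',np.hstack([a,b]))"
```

```text
t 9.55 pos [488.4 192.1 208. ] phi 100.63 tilt [-0.04 -0.  ] F [ 0.3  0.7 -1.2] g 0.517 j6 -1.6
delta cm [ -2.24 -34.47  -0.2 ] rows>= 8.635242236826441 per row [ -2.244 -34.467  -0.199]
rotvec units [-2.000e-03 -8.000e-03  7.525e+00]
delta in new frame [-22.819 -25.929  -0.196] [-22.819 -25.929  -0.196]
```

View pics/z13.png

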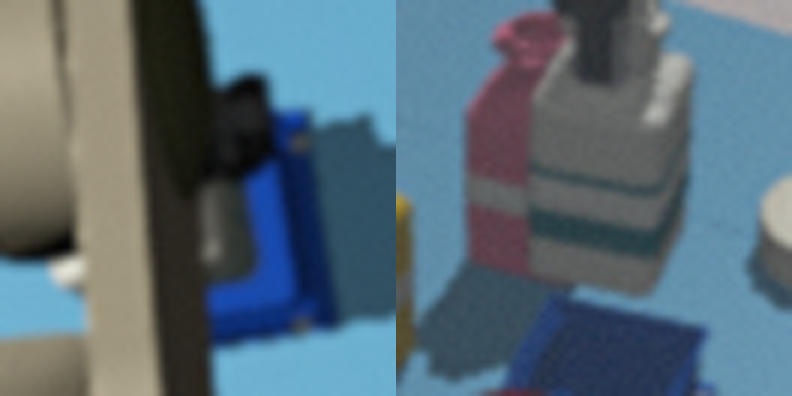

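Call:
{"op": "carry_out", "data": {"steps": [0,0,-1.5,0,0,1.25,-1,0,0,-2.5,0,0,1.25,-1,0,0,-2.5,0,0,1.25,-1,0,0,-1.0,0,0,1.25,-1,0,0,0,0,0,1.25,-1,0,0,0,0,0,1.28,-1,-1.1,-1.25,0,0,0,0,-1,-2.2,-2.5,0,0,0,0,-1,-2.4,-2.72,0,0,0,0,-1,-2.4,-2.72,0,0,0,0,-1,-2.4,-2.72,0,0,0,0,-1,-2.4,-2.72,0,0,0,0,-1,-2.4,-2.72,0,0,0,0,-1,-2.4,-2.72,0,0,0,0,-1,-2.2,-2.5,0,0,0,0,-1,-1.8,-2.1,0,0,0,0,-1,-1.1,-1.25,0,0,0,0,-1,0,0,0,0,0,0,-1,0,0,0,0,0,0,-1]}}

```text
time_s: 11.23
eef_pos: [573.7, -142.6, 282.0]
ee_rot: [-0.001, 0.234, 0.972, 0.0]
force: [-0.5, 0.5, -0.7]
grip_width: 0.513
```

```bash
python3 -c "
from h import *
plan(574,-142.5,170,63,1)"
```

```text
t 11.23 pos [ 573.7 -142.6  282. ] phi 62.91 tilt [-0.15  0.08] F [-0.5  0.5 -0.7] g 0.513 j6 -1.54
delta cm [-0.05  0.02 11.2 ] rows>= 2.801230509331697 per row [-0.052  0.024 11.205]
rotvec units [ 0.001 -0.034 -0.019]
delta in new frame [-0.018  0.025 11.205] [-0.018  0.025 11.205]
```

Call:
{"op": "carry_out", "data": {"steps": [-0.05,0,2.0,0,0,0,-1,0,0,3.0,0,0,0,-1,0,0,3.0,0,0,0,-1,0,0,2.2,0,0,0,-1,0,0,1.3,0,0,0,-1,0,0,0,0,0,0,-1,0,0,0,0,0,0,-1]}}

```text
time_s: 11.82
eef_pos: [574.3, -141.4, 168.7]
ee_rot: [-0.001, 0.233, 0.972, 0.0]
force: [-1.1, -0.4, -0.2]
grip_width: 0.515
```

Run:
```python
from ov import *
plan(574,-142.5,109,63,1)
s=readout.sense()['eef_pos']; z=s[2]-105
for n in('top','scene'): cv2.imwrite(f'pics/{n}9.png',cams.capture(n)[:,:,::-1])
im=cv2.imread('pics/scene9.png')
W=np.radians(-27)
sh=[(sq(574,-142.5,W,73,34),(0,255,0)),(sq(574,-142.5,W,88,2),(0,255,0)),(sq(s[0],s[1],W,60,z),(255,0,255)),(sq(s[0],s[1],W,60,z+96),(255,0,255))]
cv2.imwrite('pics/z14.png',np.hstack([crop(im,292,280,40,5),draw('scene',im,292,280,40,5,sh)]))
im=cv2.imread('pics/top9.png')
cv2.imwrite('pics/z15.png',np.hstack([crop(im,370,235,40,5),draw('top',im,370,235,40,5,sh)]))
```

```text
t 11.82 pos [ 574.3 -141.4  168.7] phi 63.04 tilt [-0.06  0.04] F [-1.1 -0.4 -0.2] g 0.515 j6 -1.54
delta cm [-0.03 -0.11  5.97] rows>= 1.4917174635159833 per row [-0.031 -0.108  5.966]
rotvec units [ 0.001 -0.013  0.009]
delta in new frame [-0.025 -0.107  5.966] [-0.025 -0.107  5.966]
```

View pics/z14.png

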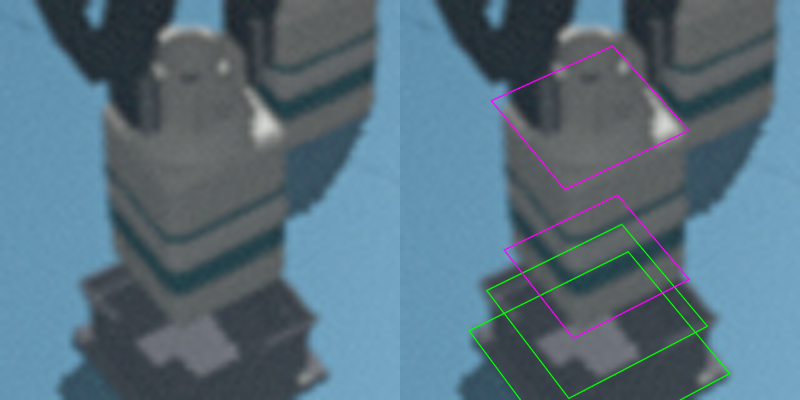

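View pics/z15.png

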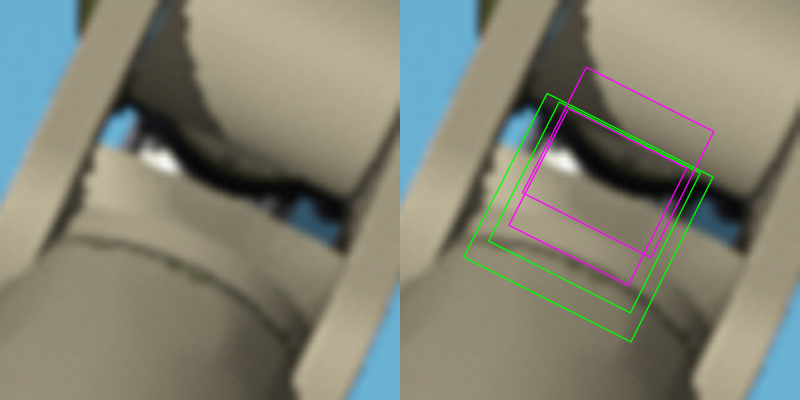

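Call:
{"op": "carry_out", "data": {"steps": [-0.03,-0.1,0.8,0,0,0,-1,0,0,1.0,0,0,0,-1,0,0,0.8,0,0,0,-1,0,0,0.7,0,0,0,-1,0,0,0.5,0,0,0,-1,0,0,0,0,0,0,-1,0,0,0,0,0,0,-1]}}

```text
time_s: 12.5
eef_pos: [574.2, -143.6, 130.6]
ee_rot: [-0.0, 0.234, 0.972, 0.0]
force: [-0.9, 0.2, -0.3]
grip_width: 0.51
```

Run:
```python
from ov import *
plan(574,-142.5,109,63,1)
im=cams.capture('scene')[:,:,::-1]
cv2.imwrite('pics/z16.png',crop(im,292,280,40,8))
```

```text
t 12.5 pos [ 574.2 -143.6  130.6] phi 62.97 tilt [-0.03  0.01] F [-0.9  0.2 -0.3] g 0.51 j6 -1.54
delta cm [0.07 0.09 2.16] rows>= 0.5394743630745967 per row [0.067 0.088 2.155]
rotvec units [-0.    -0.006 -0.005]
delta in new frame [0.068 0.088 2.155] [0.068 0.088 2.155]
```

View pics/z16.png

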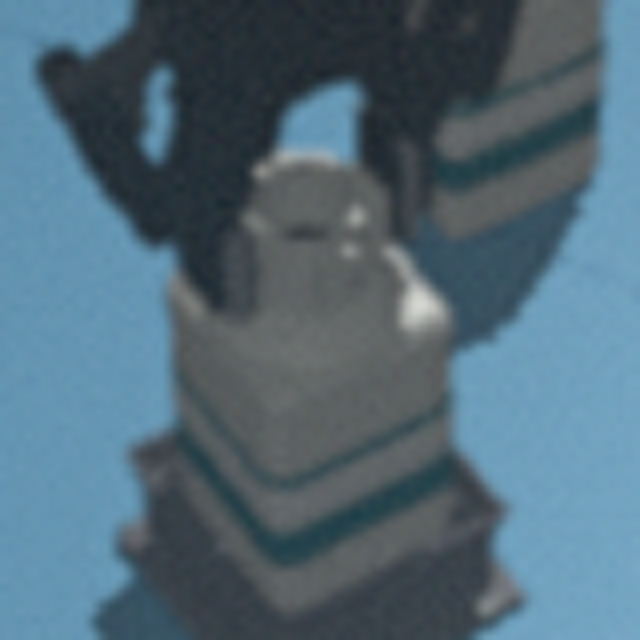

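Call:
{"op": "carry_out", "data": {"steps": [0,0,0.7,0,0,0,-1,0,0,0.7,0,0,0,-1,0,0,0.5,0,0,0,-1,0,0,0.2,0,0,0,-1,0,0,0,0,0,0,-1,0,0,0,0,0,0,-1]}}

```text
time_s: 13.05
eef_pos: [574.3, -143.7, 109.9]
ee_rot: [0.0, 0.234, 0.972, -0.0]
force: [-1.4, 0.0, 3.8]
grip_width: 0.513
```

Run:
```python
from ov import *
plan(574,-142.5,109,63,1)
im=cams.capture('scene')[:,:,::-1]
cv2.imwrite('pics/z17.png',crop(im,292,280,40,8))
```

```text
t 13.05 pos [ 574.3 -143.7  109.9] phi 62.98 tilt [ 0.01 -0.01] F [-1.4  0.   3.8] g 0.513 j6 -1.54
delta cm [0.08 0.09 0.09] rows>= 0.037530292766998694 per row [0.08 0.09 0.09]
rotvec units [-0.001  0.003 -0.004]
delta in new frame [0.079 0.09  0.09 ] [0.079 0.09  0.09 ]
```

View pics/z17.png

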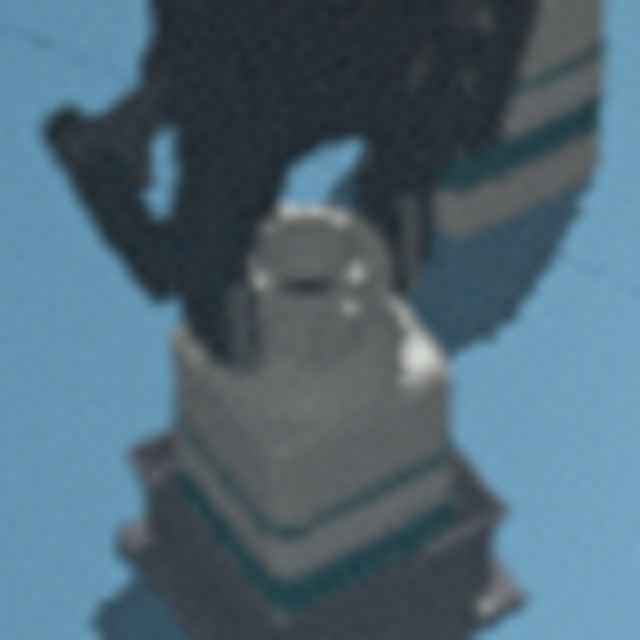

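Call:
{"op": "carry_out", "data": {"steps": [0,0,0,0,0,0,-0.2,0,0,0,0,0,0,0.4,0,0,0,0,0,0,1,0,0,0,0,0,0,1,0,0,0,0,0,0,1,0,0,0,0,0,0,1,0,0,-1.0,0,0,0,1,0,0,-2.0,0,0,0,1,0,0,-3.0,0,0,0,1,0,0,-2.5,0,0,0,1,0,0,0,0,0,0,1,0,0,0,0,0,0,1]}}

```text
time_s: 14.1
eef_pos: [574.7, -143.8, 196.7]
ee_rot: [0.002, 0.234, 0.972, -0.0]
force: [-0.3, -0.3, -0.2]
grip_width: 1.001
```

Run:
```python
from ov import *
plan(532.1,25,195,62.5,7)
for n in('top','scene'): cv2.imwrite(f'pics/{n}10.png',cams.capture(n)[:,:,::-1])
a=crop(cv2.imread('pics/top10.png'),298,245,33,6);b=crop(cv2.imread('pics/scene10.png'),292,280,33,6)
cv2.imwrite('pics/z18.png',np.hstack([a,b]))
im=cv2.imread('pics/top10.png')
W=np.radians(10.5)
o=draw('top',im,222,268,25,15,[(sq(489,192.5,W,88,2),(0,255,0)),(sq(489,192.5,W,65,5),(0,255,255))])
cv2.imwrite('pics/z19.png',o)
```

```text
t 14.1 pos [ 574.7 -143.8  196.7] phi 62.98 tilt [ 0.17 -0.08] F [-0.3 -0.3 -0.2] g 1.001 j6 -1.54
delta cm [11.47 13.1   0.13] rows>= 4.352266918913899 per row [1.638 1.871 0.019]
rotvec units [0.001 0.038 0.096]
delta in new frame [11.576 13.002  0.168] [1.654 1.857 0.024]
```

View pics/z18.png

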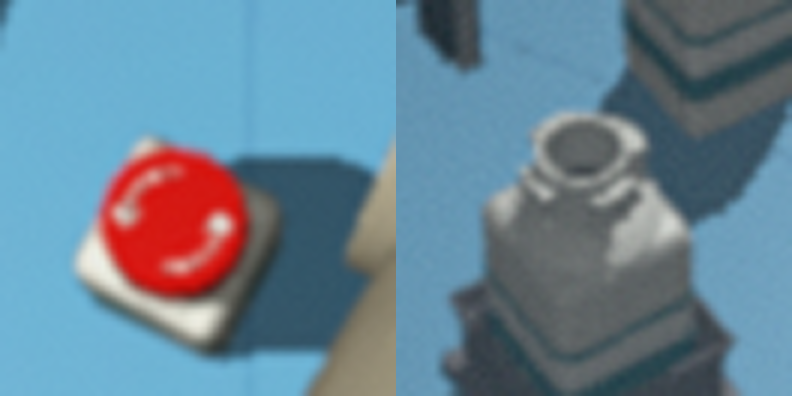

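View pics/z19.png

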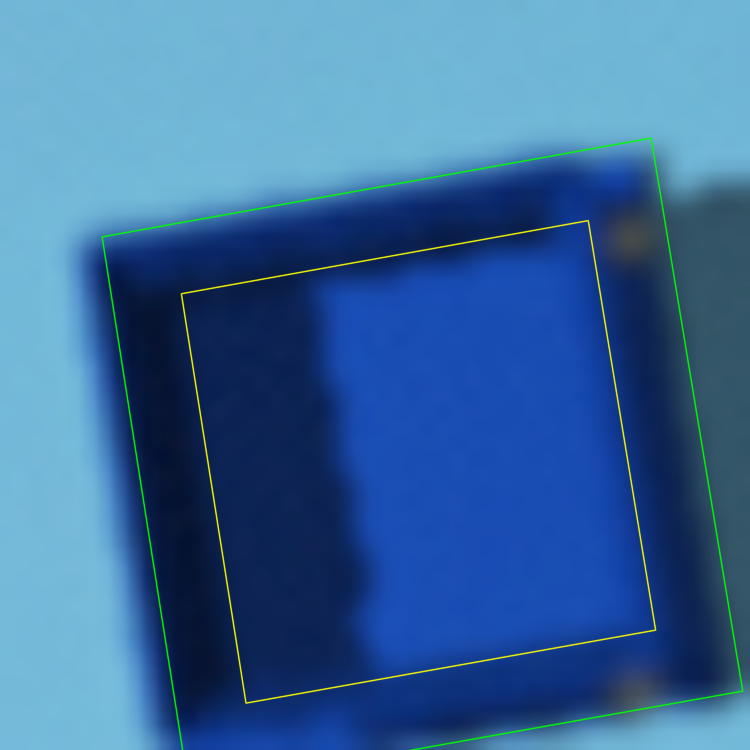

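Run:
```python
from ov import *
im=cv2.imread('pics/top10.png')
print(back('top',[[293.5,248.7]],136))
o=draw('top',im,298,245,33,12,[(circ(532.1,25,26,142),(0,255,255)),(circ(532.1,25,26,111),(0,255,255)),(sq(532.1,25,np.radians(-27.5),60,96),(255,0,255)),(sq(532.1,25,np.radians(-27.5),60,0),(255,0,255))])
cv2.imwrite('pics/z20.png',o)
```

```text
[[530.921003   25.7523189 136.       ]]
```

View pics/z20.png

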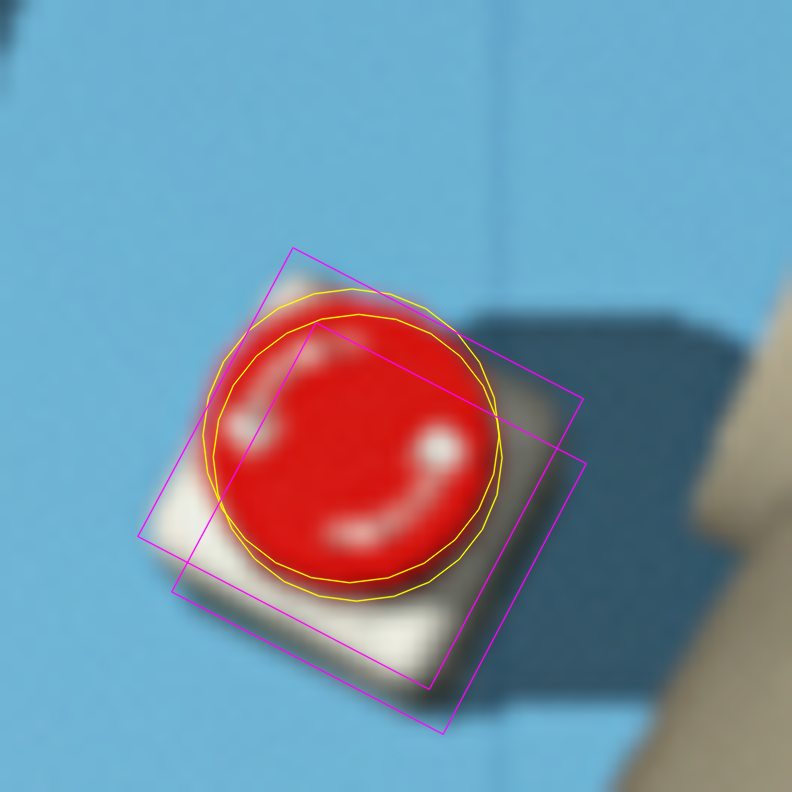

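Call:
{"op": "carry_out", "data": {"steps": [1.0,1.15,0,0,0,0.1,1,2.0,2.25,0,0,0,0,1,2.3,2.6,0,0,0,0,1,2.3,2.6,0,0,0,0,1,2.2,2.5,0,0,0,0,1,1.78,1.9,0,0,0,0,1,0,0,2.0,0,0,0,1,0,0,1.5,0,0,0,1,0,0,0,0,0,0,1,0,0,0,0,0,0,1]}}

```text
time_s: 15.03
eef_pos: [531.0, 25.2, 159.0]
ee_rot: [-0.001, 0.238, 0.971, -0.0]
force: [-0.1, -0.2, 0.5]
grip_width: 1.001
```

Run:
```python
from ov import *
plan(532.1,25,110,62.5,1)
```

```text
t 15.03 pos [531.   25.2 159. ] phi 62.47 tilt [-0.14  0.02] F [-0.1 -0.2  0.5] g 1.001 j6 -1.26
delta cm [-0.12  0.04  4.9 ] rows>= 1.2260960609441884 per row [-0.119  0.035  4.903]
rotvec units [-0.009 -0.028 -0.006]
delta in new frame [-0.107  0.031  4.903] [-0.107  0.031  4.903]
```

Call:
{"op": "carry_out", "data": {"steps": [-0.05,0,1.5,0,0,0,1,0,0,1.5,0,0,0,1,0,0,1.2,0,0,0,1,0,0,0.5,0,0,0,1,0,0,0,0,0,0,1,0,0,0,0,0,0,-0.1,0,0,0,0,0,0,-0.1,0,0,0,0,0,0,-1,0,0,0,0,0,0,-1,0,0,0,0,0,0,-1,0,0,0,0,0,0,-1,0,0,0,0,0,0,-1], "grip_force": 60}}

```text
time_s: 16.03
eef_pos: [532.3, 24.8, 113.3]
ee_rot: [0.001, 0.238, 0.971, -0.0]
force: [-0.4, -1.0, 6.1]
grip_width: 0.589
```

Run:
```python
from ov import *
plan(532.1,25,110,62.5,1)
```

```text
t 16.03 pos [532.3  24.8 113.3] phi 62.48 tilt [ 0.07 -0.02] F [-0.4 -1.   6.1] g 0.589 j6 -1.26
delta cm [0.03 0.01 0.33] rows>= 0.0831659508844663 per row [0.028 0.012 0.331]
rotvec units [ 0.002  0.014 -0.005]
delta in new frame [0.028 0.012 0.331] [0.028 0.012 0.331]
```

Call:
{"op": "carry_out", "data": {"steps": [0,0,-0.5,0,0,0,-1,0,0,-1.5,0,0,0,-1,0,0,-2.0,0,0,0,-1,0,0,-2.0,0,0,0,-1,0,0,-1.0,0,0,-0.7,-1,0,0,0,0,0,-1.0,-1,0,0,0,0,0,-1.0,-1,0,0,0,0,0,-1.0,-1,0,0,0,0,0,-1.0,-1,0,0,0,0,0,-1.0,-1,0,0,0,0,0,-1.0,-1,0,0,0,0,0,-1.0,-1,0,0,0,0,0,0,-1]}}

```text
time_s: 17.12
eef_pos: [531.4, 25.3, 182.0]
ee_rot: [-0.001, -0.097, 0.995, 0.0]
force: [-0.1, 0.1, -4.1]
grip_width: 0.591
```

Run:
```python
from ov import *
plan(488.5,192,183,101,6)
```

```text
t 17.12 pos [531.4  25.3 182. ] phi 101.16 tilt [-0.12  0.04] F [-0.1  0.1 -4.1] g 0.591 j6 -1.94
delta cm [ 0.98 17.19 -0.07] rows>= 4.304140057346265 per row [ 0.163  2.865 -0.012]
rotvec units [ 0.013 -0.022  0.031]
delta in new frame [ 1.028 17.186 -0.096] [ 0.171  2.864 -0.016]
```

Call:
{"op": "carry_out", "data": {"steps": [0.05,1.2,0,0,0,0.03,-1,0.15,2.5,0,0,0,0,-1,0.2,3.1,0,0,0,0,-1,0.2,3.1,0,0,0,0,-1,0.18,3.1,0,0,0,0,-1,0.15,2.5,0,0,0,0,-1,0.05,1.7,0,0,0,0,-1,0,0,0,0,0,0,-1,0,0,0,0,0,0,-1,0,0,0,0,0,0,-1]}}

```text
time_s: 17.95
eef_pos: [489.8, 191.9, 182.6]
ee_rot: [-0.0, -0.094, 0.996, -0.0]
force: [1.1, 0.1, -3.8]
grip_width: 0.593
```

Run:
```python
from ov import *
plan(488.5,192,118,101,1)
s=readout.sense()['eef_pos']; z=s[2]-113.3
for n in('top','scene'): cv2.imwrite(f'pics/{n}11.png',cams.capture(n)[:,:,::-1])
W=np.radians(10.3);X,Y=488.5,192
sh=[(sq(X,Y,W,73,34),(0,255,0)),(sq(X,Y,W,88,2),(0,255,0)),(sq(s[0],s[1],W,60,z),(255,0,255)),(sq(s[0],s[1],W,60,z+96),(255,0,255))]
im=cv2.imread('pics/scene11.png')
cv2.imwrite('pics/z21.png',np.hstack([crop(im,328,195,40,5),draw('scene',im,328,195,40,5,sh)]))
im=cv2.imread('pics/top11.png')
cv2.imwrite('pics/z22.png',np.hstack([crop(im,222,268,40,5),draw('top',im,222,268,40,5,sh)]))
```

```text
t 17.95 pos [489.8 191.9 182.6] phi 100.75 tilt [-0.03 -0.01] F [ 1.1  0.1 -3.8] g 0.593 j6 -1.61
delta cm [0.12 0.03 6.46] rows>= 1.6148532271821137 per row [0.119 0.03  6.458]
rotvec units [-0.001 -0.007 -0.05 ]
delta in new frame [0.123 0.03  6.458] [0.123 0.03  6.458]
```

View pics/z21.png

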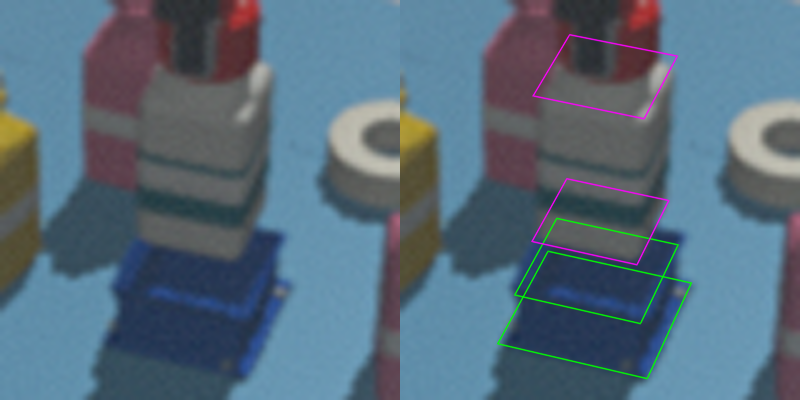

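View pics/z22.png

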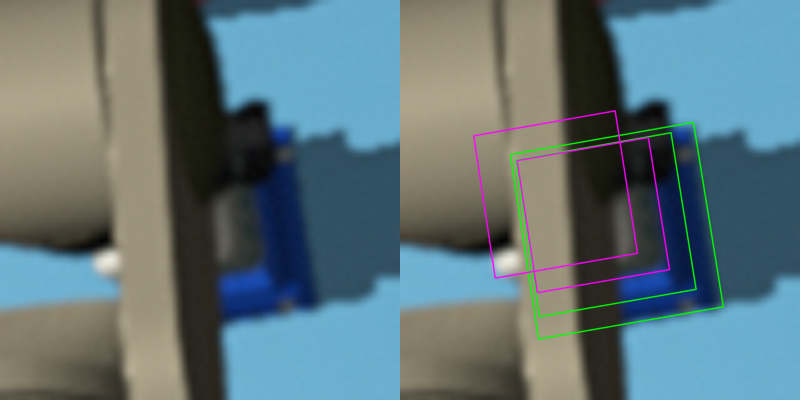

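Call:
{"op": "carry_out", "data": {"steps": [0.1,0,1.0,0,0,0,-1,0,0,1.2,0,0,0,-1,0,0,1.0,0,0,0,-1,0,0,0.8,0,0,0,-1,0,0,0.5,0,0,0,-1,0,0,0,0,0,0,-1,0,0,0,0,0,0,-1]}}

```text
time_s: 18.63
eef_pos: [489.1, 191.8, 137.8]
ee_rot: [-0.0, -0.094, 0.996, -0.0]
force: [-0.5, 0.2, -3.9]
grip_width: 0.592
```

Run:
```python
from ov import *
plan(488.5,192,118,101,1)
im=cams.capture('scene')[:,:,::-1]
cv2.imwrite('pics/z23.png',crop(im,328,195,40,8))
```

```text
t 18.63 pos [489.1 191.8 137.8] phi 100.82 tilt [-0. -0.] F [-0.5  0.2 -3.9] g 0.592 j6 -1.61
delta cm [0.06 0.03 1.98] rows>= 0.49449559145435423 per row [0.056 0.03  1.977]
rotvec units [-0.    -0.001 -0.037]
delta in new frame [0.056 0.03  1.977] [0.056 0.03  1.977]
```

View pics/z23.png

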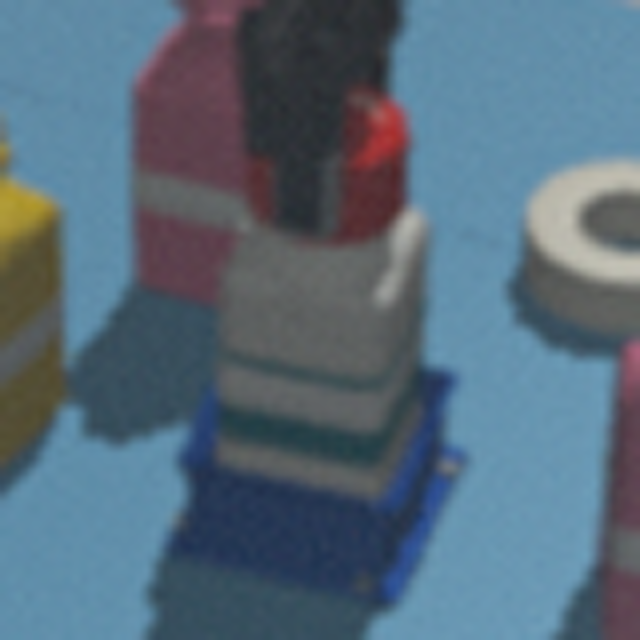

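Call:
{"op": "carry_out", "data": {"steps": [0,0,0.7,0,0,0,-1,0,0,0.7,0,0,0,-1,0,0,0.4,0,0,0,-1,0,0,0.1,0,0,0,-1,0,0,0,0,0,0,-1,0,0,0,0,0,0,-1]}}

```text
time_s: 19.18
eef_pos: [489.1, 191.9, 119.2]
ee_rot: [0.0, -0.094, 0.996, 0.0]
force: [-1.1, -1.8, 1.8]
grip_width: 0.592
```

Run:
```python
from ov import *
plan(488.5,192,118,101,1)
im=cams.capture('scene')[:,:,::-1]
cv2.imwrite('pics/z24.png',crop(im,328,195,40,8))
```

```text
t 19.18 pos [489.1 191.9 119.2] phi 100.83 tilt [0.03 0.  ] F [-1.1 -1.8  1.8] g 0.592 j6 -1.61
delta cm [0.06 0.03 0.12] rows>= 0.03342950465197418 per row [0.061 0.026 0.116]
rotvec units [-0.     0.005 -0.035]
delta in new frame [0.061 0.026 0.116] [0.061 0.026 0.116]
```

View pics/z24.png

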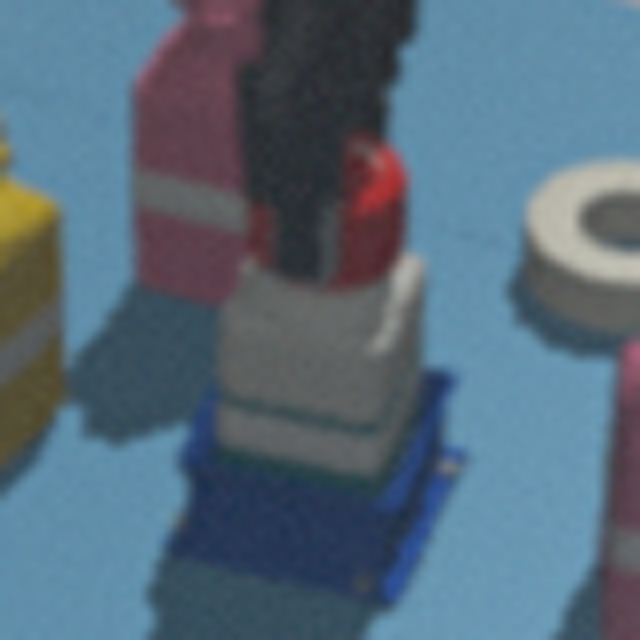

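Call:
{"op": "carry_out", "data": {"steps": [0,0,0,0,0,0,-0.1,0,0,0,0,0,0,0.4,0,0,0,0,0,0,0.6,0,0,0,0,0,0,0.6,0,0,0,0,0,0,0.6,0,0,0,0,0,0,0.6,0,0,0,0,0,0,0.6]}}

```text
time_s: 19.82
eef_pos: [489.0, 191.9, 118.8]
ee_rot: [0.0, -0.094, 0.996, 0.0]
force: [0.2, -0.0, -0.0]
grip_width: 0.801
```

Run:
```python
from ov import *
plan(488.5,192,118,101,1)
im=cams.capture('scene')[:,:,::-1]
cv2.imwrite('pics/z25.png',crop(im,328,195,40,8))
```

```text
t 19.82 pos [489.  191.9 118.8] phi 100.83 tilt [0.01 0.  ] F [ 0.2 -0.  -0. ] g 0.801 j6 -1.61
delta cm [0.05 0.02 0.08] rows>= 0.024205959751794327 per row [0.05  0.023 0.08 ]
rotvec units [ 0.     0.001 -0.035]
delta in new frame [0.05  0.023 0.08 ] [0.05  0.023 0.08 ]
```

View pics/z25.png

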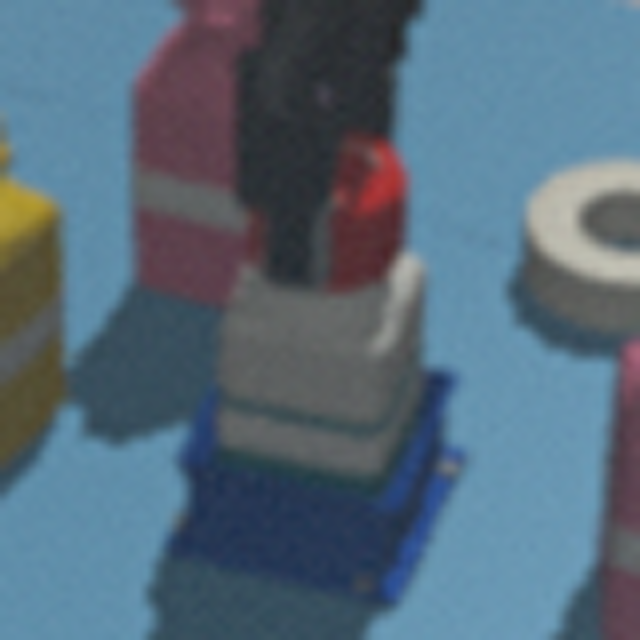

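Call:
{"op": "carry_out", "data": {"steps": [0,0,0,0,0,0,0,0,0,0,0,0,0,-1,0,0,0,0,0,0,-1,0,0,0,0,0,0,-1,0,0,0,0,0,0,-1,0,0,0,0,0,0,-1,0,0,0.2,0,0,0,-1,0,0,0.2,0,0,0,-1,0,0,0,0,0,0,-1], "grip_force": 80}}

```text
time_s: 20.62
eef_pos: [489.4, 191.7, 115.3]
ee_rot: [0.001, -0.094, 0.996, -0.0]
force: [-2.0, -2.7, 11.3]
grip_width: 0.584
```

Run:
```python
from ov import *
plan(488.5,192,111,101,1)
```

```text
t 20.62 pos [489.4 191.7 115.3] phi 100.83 tilt [ 0.06 -0.01] F [-2.  -2.7 11.3] g 0.584 j6 -1.61
delta cm [0.08 0.04 0.43] rows>= 0.1110224159952219 per row [0.08  0.044 0.435]
rotvec units [-0.005  0.012 -0.035]
delta in new frame [0.079 0.044 0.435] [0.079 0.044 0.435]
```

Push force is building as the spring law predicts (11 N after about 3.5 mm). I'll push on to the bottom.

Call:
{"op": "carry_out", "data": {"steps": [0,0,0.15,0,0,0,-1,0,0,0.15,0,0,0,-1,0,0,0.1,0,0,0,-1,0,0,0,0,0,0,-1,0,0,0,0,0,0,-1]}}

```text
time_s: 21.03
eef_pos: [489.9, 191.8, 112.7]
ee_rot: [0.002, -0.094, 0.996, -0.0]
force: [-4.4, -3.1, 19.9]
grip_width: 0.593
```

Run:
```python
from ov import *
plan(488.5,192,111,101,1)
im=cams.capture('scene')[:,:,::-1]
cv2.imwrite('pics/z26.png',crop(im,328,195,40,8))
```

```text
t 21.03 pos [489.9 191.8 112.7] phi 100.84 tilt [ 0.17 -0.  ] F [-4.4 -3.1 19.9] g 0.593 j6 -1.61
delta cm [0.13 0.05 0.17] rows>= 0.05569104293981802 per row [0.134 0.047 0.172]
rotvec units [-0.007  0.034 -0.033]
delta in new frame [0.133 0.048 0.172] [0.133 0.048 0.172]
```

View pics/z26.png

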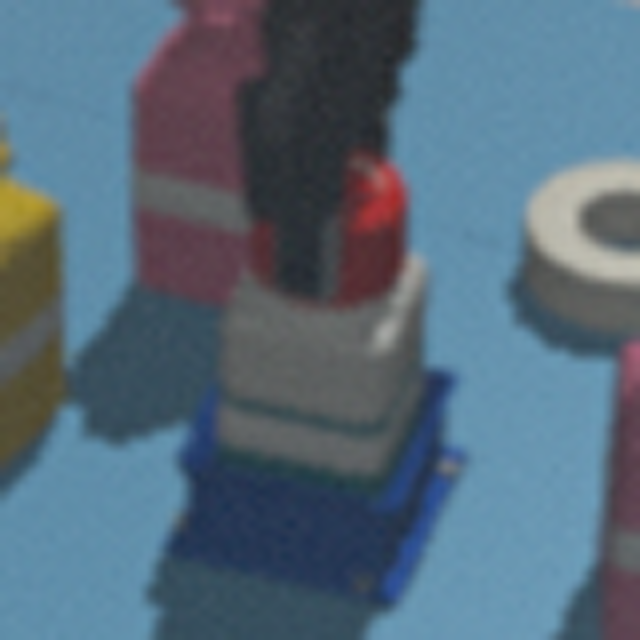

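Call:
{"op": "carry_out", "data": {"steps": [0,0,0,0,0,-0.5,-1,0,0,0,0,0,-0.6,-1,0,0,0,0,0,-0.6,-1,0,0,0,0,0,-0.6,-1,0,0,0,0,0,-0.6,-1,0,0,0,0,0,-0.6,-1,0,0,0,0,0,-0.5,-1,0,0,0,0,0,0,-1,0,0,0,0,0,0,-1]}}

```text
time_s: 21.83
eef_pos: [489.7, 192.3, 112.6]
ee_rot: [0.001, -0.266, 0.964, 0.0]
force: [-4.4, -0.4, 17.3]
grip_width: 0.587
```

Run:
```python
from ov import *
plan(488.5,192,111,101,1);print(readout.sense()['wrist_torque'])
for n in('top','scene'): cv2.imwrite(f'pics/{n}12.png',cams.capture(n)[:,:,::-1])
cv2.imwrite('pics/z27.png',crop(cv2.imread('pics/scene12.png'),328,185,40,8))
```

```text
t 21.83 pos [489.7 192.3 112.6] phi 120.85 tilt [0.16 0.05] F [-4.4 -0.4 17.3] g 0.587 j6 -1.96
delta cm [0.12 0.04 0.16] rows>= 0.05143381098695127 per row [0.121 0.041 0.161]
rotvec units [-2.00e-03  3.40e-02  3.97e+00]
delta in new frame [ 0.128 -0.003  0.161] [ 0.128 -0.003  0.161]
[-0.0449235   0.69272479  0.08240183]
```

View pics/z27.png

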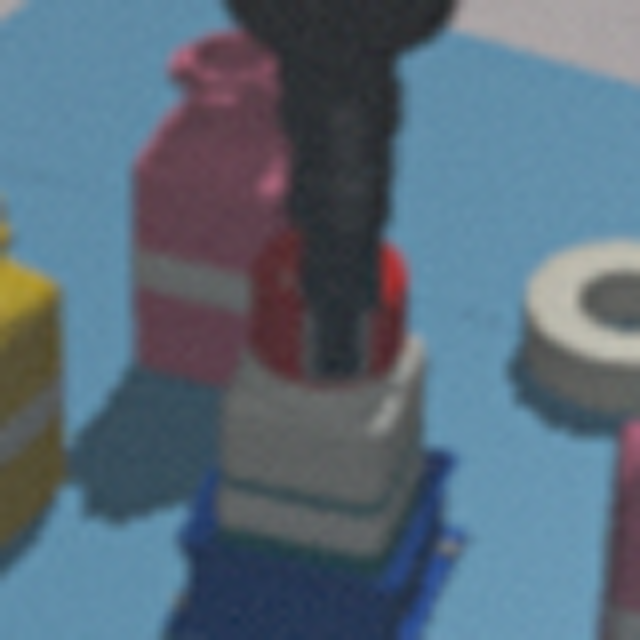

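Call:
{"op": "carry_out", "data": {"steps": [0,0,0,0,0,-0.5,-1,0,0,0,0,0,-0.6,-1,0,0,0,0,0,-0.6,-1,0,0,0,0,0,-0.6,-1,0,0,0,0,0,-0.6,-1,0,0,0,0,0,-0.6,-1,0,0,0,0,0,-0.6,-1,0,0,0,0,0,-0.6,-1,0,0,0,0,0,-0.6,-1,0,0,0,0,0,0,-1,0,0,0,0,0,0,-1]}}

```text
time_s: 22.85
eef_pos: [489.7, 192.3, 112.6]
ee_rot: [0.001, -0.48, 0.877, -0.0]
force: [-4.9, -0.3, 19.0]
grip_width: 0.587
```

Run:
```python
from ov import *
plan(488.5,192,111,101,1);print(readout.sense()['wrist_torque'])
for n in('top','scene'): cv2.imwrite(f'pics/{n}13.png',cams.capture(n)[:,:,::-1])
cv2.imwrite('pics/z28.png',crop(cv2.imread('pics/scene13.png'),328,185,40,8))
```

```text
t 22.85 pos [489.7 192.3 112.6] phi 147.35 tilt [0.16 0.06] F [-4.9 -0.3 19. ] g 0.587 j6 -2.42
delta cm [0.09 0.08 0.16] rows>= 0.05107583273117754 per row [0.093 0.085 0.161]
rotvec units [-9.00e-03  3.30e-02  9.27e+00]
delta in new frame [ 0.125 -0.008  0.162] [ 0.125 -0.008  0.162]
[0.01217158 0.72218329 0.05389764]
```

View pics/z28.png

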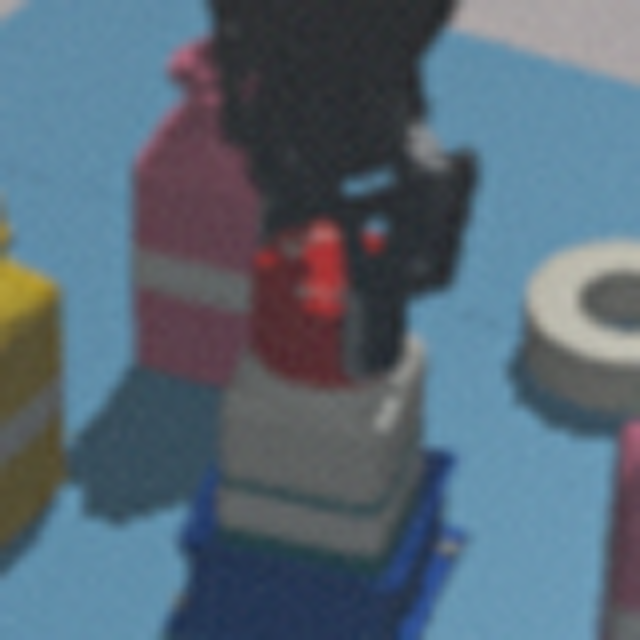

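Call:
{"op": "carry_out", "data": {"steps": [0,0,0,0,0,-0.4,-1,0,0,-0.2,0,0,0,-1,0,0,-0.3,0,0,0,-1,0,0,-0.3,0,0,0,-1,0,0,-0.4,0,0,0,-1,0,0,0,0,0,0,-1]}}

```text
time_s: 23.45
eef_pos: [489.0, 192.0, 123.0]
ee_rot: [0.0, -0.495, 0.869, 0.0]
force: [0.8, -0.1, -0.7]
grip_width: 0.589
```

Run:
```python
from ov import *
plan(488.5,192,111,101,1);print(readout.sense()['wrist_torque'])
im=cams.capture('scene')[:,:,::-1]
cv2.imwrite('pics/z29.png',crop(im,328,185,40,8))
```

```text
t 23.45 pos [489. 192. 123.] phi 149.33 tilt [0.01 0.01] F [ 0.8 -0.1 -0.7] g 0.589 j6 -2.46
delta cm [0.02 0.05 1.2 ] rows>= 0.3011563317921658 per row [0.023 0.046 1.204]
rotvec units [0.000e+00 3.000e-03 9.667e+00]
delta in new frame [0.049 0.013 1.204] [0.049 0.013 1.204]
[0.0351688  0.00734137 0.05372147]
```

View pics/z29.png

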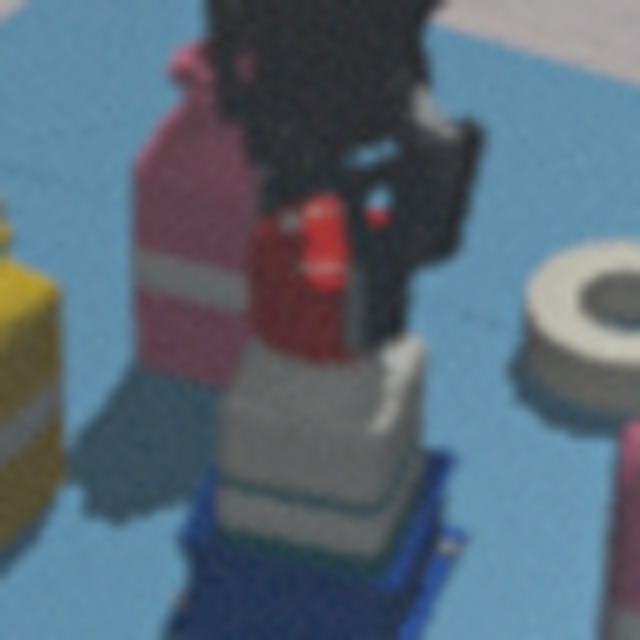

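Call:
{"op": "carry_out", "data": {"steps": [0,0,-0.8,0,0,0,-1,0,0,-1.0,0,0,0,-1,0,0,-1.2,0,0,0,-1,0,0,-1.2,0,0,0,-1,0,0,-1.2,0,0,0,-1,0,0,-1.0,0,0,0,-1,0,0,-0.7,0,0,0,-1,0,0,-0.3,0,0,0,-1,0,0,0,0,0,0,-1,0,0,0,0,0,0,-1,0,0,0,0,0,0,-1,0,0,0,0,0,0,-1]}}

```text
time_s: 24.5
eef_pos: [488.8, 191.8, 196.3]
ee_rot: [-0.001, -0.495, 0.869, 0.0]
force: [0.3, 0.6, -1.1]
grip_width: 0.586
```

Run:
```python
from ov import *
plan(488.5,192,198,150,1);s=readout.sense();print(s['wrist_torque'],abs(s['dq']).max())
for n in('top','scene'): cv2.imwrite(f'pics/{n}14.png',cams.capture(n)[:,:,::-1])
a=crop(cv2.imread('pics/scene14.png'),328,175,50,8)
cv2.imwrite('pics/z30.png',a[:600])
```

```text
t 24.5 pos [488.8 191.8 196.3] phi 149.32 tilt [-0.06 -0.01] F [ 0.3  0.6 -1.1] g 0.586 j6 -2.46
delta cm [-0.    0.04 -0.17] rows>= 0.04446913517565941 per row [-0.003  0.035 -0.174]
rotvec units [ 0.01  -0.008 -0.135]
delta in new frame [-0.003  0.035 -0.174] [-0.003  0.035 -0.174]
[-0.00229114 -0.02571217 -0.0013191 ] 0.004790970317040558
```

View pics/z30.png

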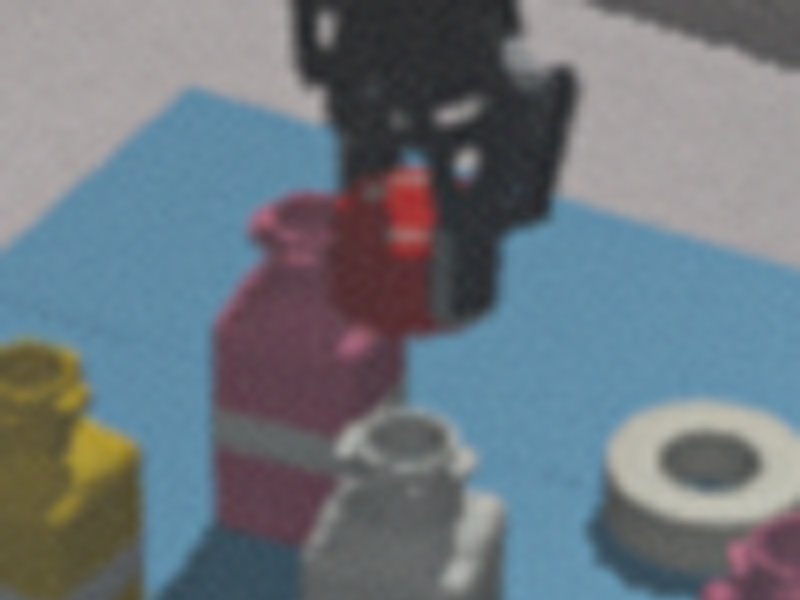

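View pics/scene14.png

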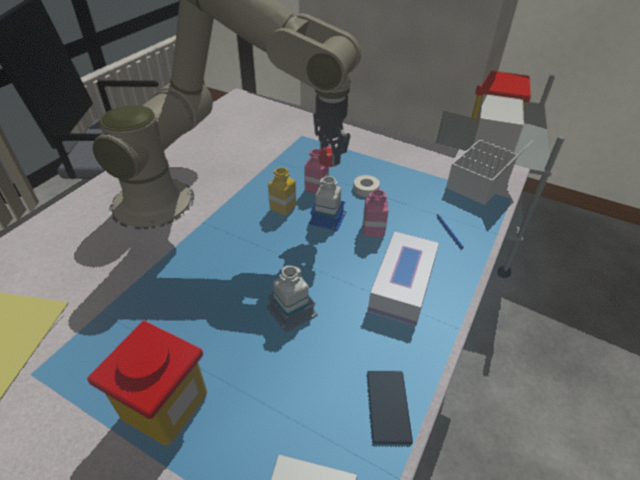

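View pics/top14.png

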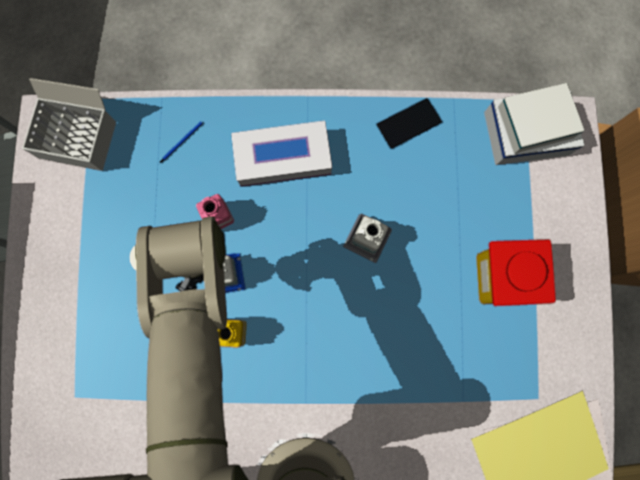

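The cap is in the gripper, directly above the open neck (scene zoom: cap bottom near (410,325), mouth near (408,440)). Both bottles are seated upright in the right holders, and the bystanders haven't moved. Handing in.

```bash
python3 -c "
from rig import finish_job; print(finish_job())"
```

```text
the job is handed in; nothing more can be done
None
```

I swapped the two bottles and opened the fresh one. The job was handed in at about 24.6 s of the 72 s, with the arm still holding the cap; no verdict was reported.

**What I did:**
- I stood the fresh bottle on the table between the holders.
- I moved the empty bottle by its neck into the grey holder.
- I carried the fresh bottle by its cap into the blue holder and let go briefly to confirm it was seated.
- I pushed the cap down to about 20 N and turned it anticlockwise by about 48°. It then lifted off with only its own weight on the wrist.

**Last checks:**
- **Cap:** it is held level at 0.59 opening, at rest, with its lower edge about 58 mm above the mouth. This height is worked out from the grip height. The wrist reads −1.1 N vertically, which is roughly the cap's own weight.
- **Bottles:** both look upright and fully down in the right holders in the last scene picture. In the last top picture the arm partly hides the blue holder.
- **Bystanders:** the sharps bin and glove box show no visible shift in the last pictures. The tape roll shows none in the scene view, but the arm hides it in the top view.

**What disagreed:** camera and robot positions differed by 1–2 mm, within the stated calibration error. I could not measure how far the bottle itself turned in its well, so the cap's turn relative to the bottle is only known as roughly 43–48°.

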